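# Set the clamp slide to its mark and park the crank in mid free play

## Robot

A 6-joint arm with a two-finger parallel gripper is mounted at the origin on the work surface. World frame = base frame: x ahead of the robot, y to its left, z up, the work surface at z = 0. Lengths are in m, angles in rad, forces in N, time in s.
With the tool pointing down it reaches from about 0.3 to 0.775 m from the base axis. Payload 14.6 kg.
Tool frame: the origin (TCP) lies on the centre line of the jaws, within the pads' length; the fingertips stand ctrl.tcp_to_tips ahead of it and the grasp point (between the pads) lies 2 mm behind it (ctrl.tcp_to_tips is the distance from the TCP to the fingertips, in m); z points along the fingers, y is the line along which they close (so a half turn about z gives the same grasp; the last joint's range is limited). The gripper opens to 94 mm and grips with 3 to 60 N. Pads are 16 mm wide; open, the fingers measure 119 mm over their backs; the gripper's body (75 mm by 177 mm) begins 78 mm behind the grasp point.
Start: joints at [1.13, 0.3, 1.521, -0, 1.321, -0.067], TCP at [0.201, 0.512, 0.222] pointing down, gripper open.
Joint ranges: [-3.03, 3.03], [-0.79, 2.21], [0.23, 2.52], [-1.04, 4.18], [0, 3.07], [-2.55, 2.55]. Speed limits (rad/s): [2.22, 2.22, 2.57, 3.14, 3.14, 3.14].

## Interface

Orientations are given as [roll, pitch, yaw] about the fixed x, y, z axes, in that order (R = Rz(yaw) Ry(pitch) Rx(roll)).
In Python, from station import telemetry, viewer, hand_in, ctrl gives the robot as it stands.
- The arm moves only by the tool step_arm, never from a script. Its argument "plan" is a list of rows, each an object of numbers: "dx", "dy", "dz": the shift along the tool's x, y, z scaled (see below); "rx", "ry", "rz": the turn, a rotation vector about the tool's x, y, z scaled (see below); "claw": the closure, from 0 (fully open) to 1 (shut). In form: [{"dx": .., "dy": .., "dz": .., "rx": .., "ry": .., "rz": .., "claw": ..}, ...]. A call has 1 to 10 rows; each row shifts and turns the commanded pose from where the row before left it, along the tool's axes as they then stand; what a row does not reach is not made up. The controller multiplies each number of a shift by 0.1 m and each number of a turn by 90 degrees. A row lasts 1/10 s, in which the tool goes at most 50 mm and 8.59 degrees, less where a joint would pass 70% of its speed; a pose out of reach is approached as far as the arm can. A call with a number of a shift or a turn outside -1 to 1 is refused whole. A call with a gripper value outside its range is refused whole. The fingers move at their own pace and stop on an object; "grip_force" is the grip in N (left out, the last holds). Time passes only in rows, so rows that do not move let the fingers close. It gives the time, the measured TCP pose, the force, the opening and the grip force at its end, in the units of the state.
- telemetry.get_obs(): the state, without advancing time (a new reading comes with each control period).
- viewer.camera(name): name is "scene" or "side" or "wrist"; returns a dict with "img" (400x640x3 uint8, red, green, blue), "z_map" (400x640 float32, m along the optical axis (not along the pixel's ray), 0 where there is no reading), "fx", "fy", "cx", "cy" (pixels), "R" (3x3) and "t" (3): a world point X has camera coordinates R X + t; the wrist camera has in their place "tool_from_camera" (4x4, takes a point from camera to tool coordinates, whose origin is the TCP and whose axes are the flange's). Camera axes: x right, y down, z forward; pixel columns grow to the right and rows downward; lengths in m; the calibration is good to about 2 mm. The wrist camera is an equidistant fisheye: a pixel r from the principal point sees the ray r / f radians off the axis. A picture is of the moment at which its call begins: read the wrist's pose just before it.
- hand_in(): hands the job in; it is judged then, once.
Trained networks look in a picture, given as the dict that the camera call returned (one of the last four; its "shot" number tells which), for a name from the list of things; names that differ only in an ending like _2 or _b are one class to them, and where a whole thing is asked for, a point or a joint stands for the part that bears it (a point fixed in the world has none). Each returns a list of dicts, best first, with "score" (0 to 1); they miss things now and then, are a little off and sometimes report something else, mostly with a low value. They report only what shows in the picture. A call takes as long as a camera call.
- viewer.recognise(target, picture): "rect" ([left, top, right, bottom] in pixels, round what is visible of it).
The state is a dict: "time_s": time; "qpos": joint angles; "joint_vel": joint speeds; "tau": joint torques, N m; "ee_pos": TCP position; "eef_rot": TCP orientation; "force": force on the tool from outside, world axes, zero at the start; "moment": the same for the moment, N m; "grip_width": finger opening in m; "grip_force": force on a finger pad.
Only numpy, scipy, OpenCV 4.12 (cv2) and the standard library are available. Lean on these libraries where they do the work, as an engineer would, in place of code of your own. Each camera call takes 0.05 s, during which the arm holds its last target. There are 200 camera calls.

## Task

Turn the crank of the tilted drive head until the pointer of the clamp slide stands at the red mark. Then leave the crank handle in the middle of its free play (rock it back and forth to feel where the play ends on either side), let go, with the pointer still at the mark. Do not shift the brass adaptor, the pipe elbow, the screwdriver or the bottle.

Things in the scene. Friction and masses are not known exactly. Their poses are not given: they have to be found in the camera images.
- fixture: Clamp fixture, fixed: orange base plate 410 x 300 mm, upper face 25 mm above the table. Origin on the table; x along the slide's travel, away from the crank; z up. The plate spans x -160 to +250, y -150 to +150 mm. Two white posts with green caps, 67 mm high, at x -125, y +-120 mm (not used). At the +x end a white nest block, 90 mm high.
- hub (a point): Point on the crank's axis, level with the handle's middle. z: the crank axis, out of the drive head, up and leaning 25 degrees from vertical towards the fixture's -x. It turns with the crank: x points to the handle. In the fixture's frame it lies at x -76, y 0, z 156 mm. The crank is a black disc of 140 mm diameter, its face 38 mm below this point along the axis.
- handle_grip (a point): Middle of the crank's red handle, a round grip 26 mm in diameter and 66 mm long, parallel to the crank axis (z) and 55 mm from it. It spins freely on its pin. It ends 34 mm above this point; the black disc lies 38 mm below. Turning the crank clockwise, looking down on the disc, moves the slide towards the nest (+x), 24 mm a turn; counter-clockwise moves it back.
- pointer (a point): Tip of the black pointer (4 mm wide) on the left (+y) side of the aluminium clamp slide; the slide is 60 x 80 x 45 mm and runs along the fixture's x axis. Axes as the fixture's.
- mark_line (a point): Tip of the red mark (3 mm wide line with a red block 16 mm wide) on the scale bar, facing the pointer. Axes as the fixture's. It is 14 to 36 mm further along +x than the pointer at the start. The pointer is at the mark when both have the same x along the fixture.
- adaptor: Brass pipe adaptor standing loose on the plate, 36 mm in diameter, 70 mm high. Origin under its centre. Leave alone.
- elbow: White plastic pipe elbow lying on the table, legs about 65 mm, 34 mm thick. Leave alone.
- screwdriver: Screwdriver lying on the table. Leave alone.
- spray: White bottle, 56 mm in diameter, 140 mm high, standing on the table. Leave alone.
- beam (a point): Middle of the underside of a fixed aluminium lamp beam, 50 (x) x 300 (y) x 40 (z) mm, 430 mm above the table, right above the upper part of the crank circle, on two posts 30 x 25 mm, 10 mm further along x, at y +-135 mm. A gripper pointing straight down there would run its wrist into it; one in line with the leaning handle clears it. Axes as the fixture's.
- drive_head (a point): Where the crank axis meets the grey drive head; fixed. Inside is a claw coupling with lost motion: within the free play (20 to 75 degrees of crank, different every time, start within it unknown, nothing to see) the handle moves with about 1 N and stays where left. Beyond either end it turns the screw and slide, which takes about 8 N at the handle; they stay put when let go.

How it is judged:
By the outcome, as a careful person would: the job done as asked, in the order asked, and still so for the second after the job is handed in, with the robot touching nothing.
It also fails if it takes over 66 s, if anything falls off the work surface, if the arm or the gripper's body presses on something with over 40 N, if the wrist force passes 120 N, or if a joint passes its speed limit or range.

## Working session

There is one attempt and no reset: what is moved stays moved. The work goes in short steps, Python scripts to look and compute and a tool call to move; the robot and the scene stay as the last step left them, time stands still between calls to the robot, and variables do not carry over. Pictures are saved under pics/ and viewed, at most 10 in all, crops included, and the job is handed in when it is done.

Besides the shell and the picture viewer there is one more tool, called after "Emit:" as name(argument=value, ...), one argument or row to a line, values as JSON. step_arm: Moves the arm, as the interface text tells. Shifts and turns lie within -1 to 1; 1 stands for 0.1 m of shift or 90 degrees of turn. Its arguments: {"type":"object","properties":{"plan":{"type":"array"},"grip_force":{"type":"number"}},"required":["plan"]}

```bash
mkdir -p pics; ls; python3 - <<'E'
from station import telemetry, viewer, ctrl
import cv2, pickle
print(telemetry.get_obs(), ctrl.tcp_to_tips)
for n in ["scene","side"]:
    p=viewer.camera(n); pickle.dump(p,open(f"{n}0.pkl","wb"))
    cv2.imwrite(f"pics/{n}0.png",p["img"][:,:,::-1])
    for t in ["fixture","handle_grip","pointer","mark_line","drive_head","beam","hub"]:
        try: print(n,t,[(r["rect"],round(r["score"],2)) for r in viewer.recognise(t,p)[:2]])
        except Exception as e: print(n,t,e)
    print(p["fx"],p["fy"],p["cx"],p["cy"],p["R"],p["t"])
E
```

```text
pics
{'time_s': 0.0, 'qpos': array([ 1.13039493e+00,  3.00427182e-01,  1.52158077e+00,  2.41484251e-06,
        1.32068059e+00, -6.65984304e-02]), 'joint_vel': array([-0.00141523, -0.00322518, -0.00204115,  0.00101117, -0.00175572,
        0.00047508]), 'tau': array([ 4.48531136e-03, -5.31849360e+01, -3.52722681e+01,  7.09970389e-02,
        2.46166351e-02, -9.72675525e-05]), 'ee_pos': array([0.20073662, 0.51180325, 0.22191054]), 'eef_rot': array([-3.14049935e+00, -7.52642187e-05,  2.76778905e+00]), 'force': array([ 1.24815913,  0.0240965 , -0.39886091]), 'moment': array([-0.03816055, -0.01043782,  0.01929799]), 'grip_force': 0.0, 'grip_width': 0.09428095869792875} 0.017
scene fixture [([251.4, 132.6, 386.6, 322.8], 0.92)]
scene handle_grip [([292.6, 226.7, 300.7, 235.4], 0.6)]
scene pointer [([317.7, 243.8, 344.8, 273.6], 0.81)]
scene mark_line []
scene drive_head [([252.3, 131.8, 391.7, 325.5], 0.57)]
scene beam [([250.0, 137.6, 389.6, 322.5], 0.81)]
scene hub [([274.8, 218.7, 315.4, 244.0], 0.75)]
368.352769684235 368.352769684235 312.5956489354173 196.00061245535662 [[ 0.88829529  0.45919357 -0.00852939]
 [ 0.32326583 -0.63832372 -0.69860005]
 [-0.32623716  0.61780587 -0.71546154]] [-5.52407722e-01  9.76632478e-04  1.59537089e+00]
side fixture [([250.4, 112.3, 398.1, 296.7], 0.6)]
side handle_grip [([342.8, 203.2, 358.4, 219.6], 0.47)]
side pointer [([250.8, 113.3, 395.7, 298.4], 0.52)]
side mark_line []
side drive_head [([247.0, 363.9, 308.2, 382.3], 0.33)]
side beam [([252.6, 107.5, 398.8, 300.6], 0.63)]
side hub [([325.8, 208.1, 367.3, 257.4], 0.77)]
518.20008401126 518.20008401126 318.84755128650795 207.87981045715566 [[-0.74765931 -0.6639567   0.01292501]
 [-0.5235261   0.57732756 -0.62658864]
 [ 0.40856576 -0.47524141 -0.77924298]] [0.49044993 0.46773555 1.45388683]
```

```bash
python3 - <<'E'
import cv2, numpy as np
a=cv2.imread("pics/scene0.png")[120:340,230:410]; b=cv2.imread("pics/side0.png")[95:315,235:415]
r=lambda i:cv2.resize(i,(400,489),interpolation=cv2.INTER_CUBIC)
cv2.imwrite("pics/c0.png",np.hstack([r(a),r(b)]))
E
```

```text
(no output)
```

View pics/scene0.png

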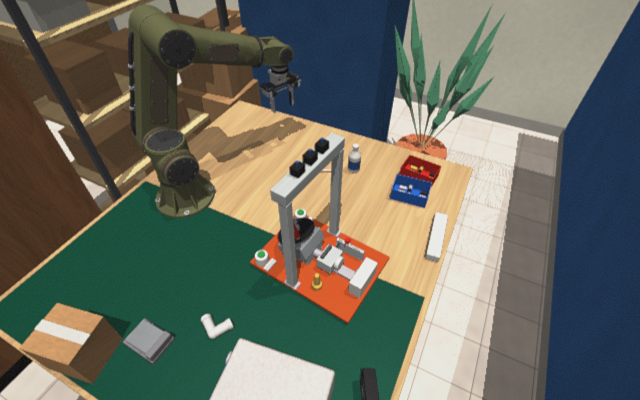

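View pics/c0.png

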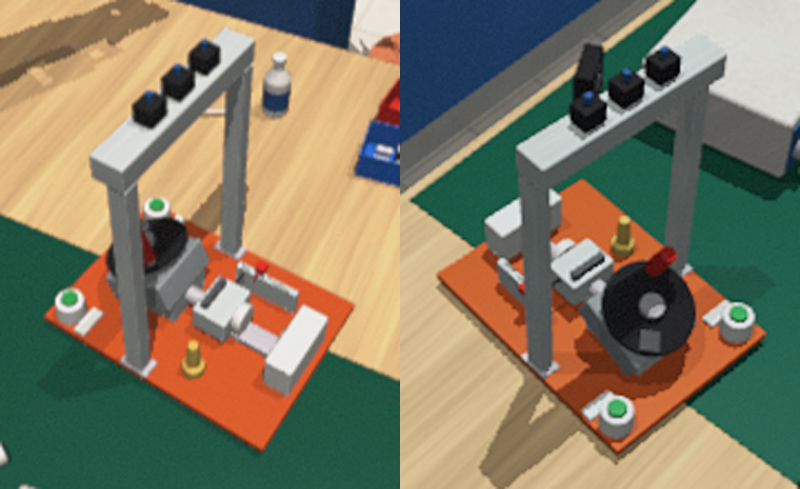

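Both views show the fixture: crank disc under the beam, with the red handle at about (297,231) in scene and (350,211) in side, on the side of the crank facing the slide. I fit the plate pose from the orange pixels next.

```bash
cat > h.py <<'E'
import numpy as np, cv2
from scipy.spatial.transform import Rotation as Ro
def world(p,mask=None):
    z=p["z_map"]; v,u=np.nonzero((z>0) if mask is None else mask&(z>0)); d=z[v,u]
    c=np.c_[(u-p["cx"])/p["fx"]*d,(v-p["cy"])/p["fy"]*d,d]
    return (c-p["t"])@p["R"], u, v
def hsv(p): return cv2.cvtColor(p["img"],cv2.COLOR_RGB2HSV)
E
python3 - <<'E'
from h import *; import pickle
from scipy.optimize import minimize
A=[]
for n in ["scene","side"]:
    p=pickle.load(open(n+"0.pkl","rb")); h=hsv(p)
    m=(h[...,0]>4)&(h[...,0]<12)&(h[...,1]>180)&(h[...,2]>100)
    X,u,v=world(p,m); k=(abs(X[:,2]-.025)<.012)&(X[:,0]>.2)
    X=X[k]; med=np.median(X[:,:2],0); X=X[np.linalg.norm(X[:,:2]-med,axis=1)<.35]
    r=cv2.minAreaRect(X[:,:2].astype(np.float32)*1000); print(n,len(X),r,np.median(X[:,2])); print(cv2.boxPoints(r))
    red=((h[...,0]<4)|(h[...,0]>174))&(h[...,1]>150)&(h[...,2]>60)
    X,u,v=world(p,red); k=np.linalg.norm(X[:,:2]-med,axis=1)<.25
    for a in np.c_[u,v,X.round(3)][k]: print(a.tolist())
E
```

```text
scene 3408 ((672.9683837890625, -43.897064208984375), (301.21441650390625, 408.850341796875), 83.48655700683594) 0.024801828839473676
[[ 452.7784  -170.34291]
 [ 858.9897  -216.72139]
 [ 893.1583    82.54878]
 [ 486.94708  128.92726]]
[294.0, 225.0, 0.588, -0.065, 0.195]
[294.0, 226.0, 0.589, -0.068, 0.194]
[294.0, 227.0, 0.593, -0.073, 0.196]
[295.0, 227.0, 0.592, -0.066, 0.187]
[294.0, 228.0, 0.592, -0.073, 0.191]
[295.0, 228.0, 0.592, -0.067, 0.183]
[295.0, 229.0, 0.594, -0.07, 0.183]
[296.0, 229.0, 0.595, -0.065, 0.178]
[295.0, 230.0, 0.596, -0.074, 0.183]
[296.0, 230.0, 0.598, -0.071, 0.181]
[295.0, 231.0, 0.598, -0.078, 0.183]
[296.0, 231.0, 0.598, -0.072, 0.177]
[297.0, 231.0, 0.599, -0.066, 0.171]
[295.0, 232.0, 0.597, -0.077, 0.177]
[296.0, 232.0, 0.6, -0.075, 0.176]
[297.0, 232.0, 0.602, -0.071, 0.172]
[298.0, 232.0, 0.602, -0.065, 0.166]
[295.0, 233.0, 0.598, -0.078, 0.172]
[296.0, 233.0, 0.6, -0.075, 0.171]
[297.0, 233.0, 0.602, -0.072, 0.168]
[298.0, 233.0, 0.603, -0.068, 0.164]
[295.0, 234.0, 0.6, -0.082, 0.173]
[296.0, 234.0, 0.601, -0.077, 0.167]
[297.0, 234.0, 0.602,
[... 4831 characters left out ...]
, -0.059, 0.148]
[347.0, 217.0, 0.592, -0.056, 0.155]
[348.0, 217.0, 0.589, -0.057, 0.157]
[349.0, 217.0, 0.585, -0.057, 0.16]
[350.0, 217.0, 0.583, -0.059, 0.16]
[351.0, 217.0, 0.579, -0.058, 0.164]
[352.0, 217.0, 0.588, -0.077, 0.138]
[348.0, 218.0, 0.592, -0.062, 0.144]
[349.0, 218.0, 0.59, -0.064, 0.144]
[350.0, 218.0, 0.586, -0.064, 0.147]
[288.0, 223.0, 0.749, 0.047, 0.086]
[289.0, 223.0, 0.745, 0.046, 0.089]
[290.0, 223.0, 0.68, 0.105, 0.204]
[288.0, 224.0, 0.746, 0.05, 0.086]
[289.0, 224.0, 0.747, 0.045, 0.081]
[290.0, 224.0, 0.745, 0.042, 0.08]
[289.0, 225.0, 0.741, 0.051, 0.087]
[290.0, 225.0, 0.74, 0.047, 0.084]
[289.0, 226.0, 0.742, 0.05, 0.079]
[290.0, 226.0, 0.737, 0.05, 0.085]
```

```bash
cat >> h.py <<'E'
yaw=np.radians(-6.46); Rf=Ro.from_euler("z",yaw).as_matrix(); Of=np.array([.627,-.037,0])
t=np.radians(25); Cz=np.array([-np.sin(t),0,np.cos(t)]); Cx=np.array([np.cos(t),0,np.sin(t)]); Cy=np.array([0,1.,0])
C=Rf@np.c_[Cx,Cy,Cz]            # crank frame (a=0 at top, ccw positive) in world
H=Of+Rf@np.array([-.076,0,.156])
E
python3 - <<'E'
from h import *; import pickle
from station import viewer, telemetry
for n in ["scene","side"]:
    p=pickle.load(open(n+"0.pkl","rb")); h=hsv(p)
    red=((h[...,0]<4)|(h[...,0]>174))&(h[...,1]>150)&(h[...,2]>60)
    X,u,v=world(p,red); q=(X-H)@C; k=(np.linalg.norm(q[:,:2],axis=1)<.085)&(abs(q[:,2])<.036)
    q=q[k]; print(n,k.sum(),q.mean(0),np.median(q,0),q.min(0),q.max(0)); 
    cd=(-(p["R"].T@p["t"])-H)@C; print("cam dir",cd/np.linalg.norm(cd))
    X,u,v=world(p); f=(X-Of)@Rf
    k=(f[:,2]>.40)&(f[:,2]<.5)&(abs(f[:,0])<.12)&(abs(f[:,1])<.2); g=f[k]; print("beam",np.percentile(g,[2,50,98],axis=0).round(3).tolist())
    k=(f[:,2]>.2)&(f[:,2]<.38)&(abs(f[:,0])<.1)&(abs(f[:,1])<.17)&(abs(f[:,1])>.1); g=f[k]
    for s in(1,-1): 
        gg=g[g[:,1]*s>0]; print("post",s,np.percentile(gg,[5,50,95],axis=0).round(3).tolist())
    # disc: black pts near plane
    q=(X-H)@C; k=(abs(q[:,2]+.038)<.008)&(np.linalg.norm(q[:,:2],axis=1)<.1)&(h[v,u,2]<60); print("disc",k.sum(),cv2.minEnclosingCircle(q[k][:,:2].astype(np.float32)),np.median(q[k][:,2]))
w=viewer.camera("wrist"); print({k:w[k] for k in w if k not in("img","z_map")}); cv2.imwrite("pics/w0.png",w["img"][:,:,::-1])
E
```

```text
scene 39 [ 0.05358362 -0.03925368 -0.00928468] [ 0.05374177 -0.03986822 -0.0120916 ] [ 0.04700649 -0.04925315 -0.03118044] [ 0.05865064 -0.03076732  0.01825668]
cam dir [ 0.69690321 -0.500735    0.51341053]
beam [[-0.01, -0.152, 0.408], [0.026, -0.048, 0.469], [0.037, 0.139, 0.499]]
post 1 [[0.009, 0.119, 0.21], [0.029, 0.122, 0.297], [0.037, 0.141, 0.373]]
post -1 [[0.009, -0.15, 0.211], [0.031, -0.148, 0.298], [0.036, -0.128, 0.373]]
disc 318 ((0.005509117618203163, -0.0010421799961477518), 0.07055690884590149) -0.038634504127563196
side 91 [ 0.04007522 -0.02886059  0.01229321] [ 0.03970508 -0.02709649  0.01793742] [ 0.0301102  -0.04429068 -0.03353131] [ 0.05110834 -0.01935491  0.03587514]
cam dir [-0.01637923  0.45062047  0.89256535]
beam [[-0.016, -0.141, 0.415], [-0.004, 0.027, 0.47], [0.033, 0.151, 0.499]]
post 1 [[0.005, 0.126, 0.211], [0.009, 0.146, 0.296], [0.033, 0.149, 0.373]]
post -1 [[0.004, -0.143, 0.209], [0.01, -0.124, 0.294], [0.032, -0.12, 0.371]]
disc 1105 ((-0.0004100833903066814, 0.0019847622606903315), 0.06977784633636475) -0.037385514745023087
{'fx': 309.70691628693146, 'fy': 309.70691628693146, 'cx': 317.0381079812255, 'cy': 202.17059982717203, 'tool_from_camera': array([[-1.02225476e-03, -9.62371427e-01, -2.71735519e-01,
         7.83078798e-02],
       [ 9.99999403e-01, -1.08845362e-03,  9.28936945e-05,
        -8.23946381e-04],
       [-3.85169746e-04, -2.71735261e-01,  9.62371965e-01,
        -1.62295702e-01],
       [ 0.00000000e+00,  0.00000000e+00,  0.00000000e+00,
         1.00000000e+00]]), 'shot': 3}
```

```bash
cat >> h.py <<'E'
T=np.c_[-C[:,0],C[:,1],-C[:,2]]   # tool orientation in line with the handle
def pose():
    from station import telemetry
    o=telemetry.get_obs(); return o["ee_pos"],Ro.from_euler("xyz",o["eef_rot"]).as_matrix(),o
def row(P,R,P2,R2,n=1):
    d=R.T@(P2-P); w=Ro.from_matrix(R.T@R2).as_rotvec()
    print("dist mm",(d*1000).round(1),"deg",np.degrees(w).round(1))
    for i in range(n):   # straight line, even turn
        Ri=R@Ro.from_rotvec(w*i/n).as_matrix(); e=Ri.T@(P2-P)/n/.1
        r=dict(zip(["dx","dy","dz","rx","ry","rz"],np.r_[e,w/n/(np.pi/2)].round(3).tolist())); print(r)
def hand(a,up=0): return H+C@np.array([.055*np.cos(a),.055*np.sin(a),up])
E
python3 - <<'E'
from h import *
P,R,o=pose(); print(H,hand(np.radians(-38)))
row(P,R,hand(np.radians(-38),.12),T,20)
E
```

```text
[ 0.55148255 -0.02844927  0.156     ] [ 0.58670334 -0.06651502  0.17431653]
dist mm [-521.5 -410.8  -60.6] deg [ -3.3 -24.9 -14.7]
{'dx': -0.261, 'dy': -0.205, 'dz': -0.03, 'rx': -0.002, 'ry': -0.014, 'rz': -0.008}
{'dx': -0.259, 'dy': -0.209, 'dz': -0.025, 'rx': -0.002, 'ry': -0.014, 'rz': -0.008}
{'dx': -0.256, 'dy': -0.212, 'dz': -0.02, 'rx': -0.002, 'ry': -0.014, 'rz': -0.008}
{'dx': -0.254, 'dy': -0.215, 'dz': -0.015, 'rx': -0.002, 'ry': -0.014, 'rz': -0.008}
{'dx': -0.252, 'dy': -0.218, 'dz': -0.01, 'rx': -0.002, 'ry': -0.014, 'rz': -0.008}
{'dx': -0.249, 'dy': -0.222, 'dz': -0.006, 'rx': -0.002, 'ry': -0.014, 'rz': -0.008}
{'dx': -0.246, 'dy': -0.225, 'dz': -0.001, 'rx': -0.002, 'ry': -0.014, 'rz': -0.008}
{'dx': -0.243, 'dy': -0.228, 'dz': 0.004, 'rx': -0.002, 'ry': -0.014, 'rz': -0.008}
{'dx': -0.24, 'dy': -0.231, 'dz': 0.008, 'rx': -0.002, 'ry': -0.014, 'rz': -0.008}
{'dx': -0.237, 'dy': -0.234, 'dz': 0.013, 'rx': -0.002, 'ry': -0.014, 'rz': -0.008}
{'dx': -0.234, 'dy': -0.237, 'dz': 0.017, 'rx': -0.002, 'ry': -0.014, 'rz': -0.008}
{'dx': -0.23, 'dy': -0.24, 'dz': 0.022, 'rx': -0.002, 'ry': -0.014, 'rz': -0.008}
{'dx': -0.226, 'dy': -0.243, 'dz': 0.026, 'rx': -0.002, 'ry': -0.014, 'rz': -0.008}
{'dx': -0.223, 'dy': -0.246, 'dz': 0.03, 'rx': -0.002, 'ry': -0.014, 'rz': -0.008}
{'dx': -0.219, 'dy': -0.249, 'dz': 0.034, 'rx': -0.002, 'ry': -0.014, 'rz': -0.008}
{'dx': -0.215, 'dy': -0.252, 'dz': 0.038, 'rx': -0.002, 'ry': -0.014, 'rz': -0.008}
{'dx': -0.211, 'dy': -0.255, 'dz': 0.042, 'rx': -0.002, 'ry': -0.014, 'rz': -0.008}
{'dx': -0.206, 'dy': -0.258, 'dz': 0.046, 'rx': -0.002, 'ry': -0.014, 'rz': -0.008}
{'dx': -0.202, 'dy': -0.26, 'dz': 0.05, 'rx': -0.002, 'ry': -0.014, 'rz': -0.008}
{'dx': -0.198, 'dy': -0.263, 'dz': 0.053, 'rx': -0.002, 'ry': -0.014, 'rz': -0.008}
```

View pics/w0.png

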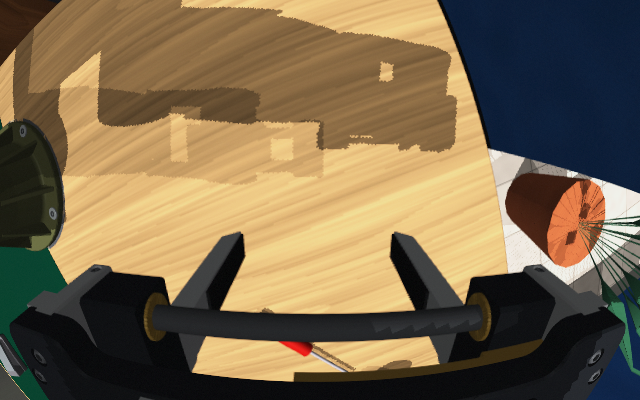

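The wrist view shows the gripper across the lower half, with image-down equal to tool −x. So I flip the tool, putting the camera on the slide side so it can see past the fingers.

```bash
cat >> h.py <<'E'
T=np.c_[C[:,0],-C[:,1],-C[:,2]]
E
python3 - <<'E'
from h import *
P,R,o=pose()
D=Ro.from_euler("xyz",[np.pi,0,yaw]).as_matrix()
W=np.array([.45,.12,.35])
R1=Ro.from_euler("xyz",[np.pi,0,np.radians(158.6)]).as_matrix()
print("turn",Ro.from_matrix(R1.T@D).as_rotvec())
row(P,R1,W,D,20)
row(W,D,hand(np.radians(-38),.12),T,9)
E
```

```text
turn [ 9.02989688e-33 -3.52801205e-16  2.88084046e+00]
dist mm [-375.  -274.1 -127.5] deg [  0.   -0.  165.1]
{'dx': -0.188, 'dy': -0.137, 'dz': -0.064, 'rx': 0.0, 'ry': -0.0, 'rz': 0.092}
{'dx': -0.205, 'dy': -0.109, 'dz': -0.064, 'rx': 0.0, 'ry': -0.0, 'rz': 0.092}
{'dx': -0.219, 'dy': -0.078, 'dz': -0.064, 'rx': 0.0, 'ry': -0.0, 'rz': 0.092}
{'dx': -0.228, 'dy': -0.046, 'dz': -0.064, 'rx': 0.0, 'ry': -0.0, 'rz': 0.092}
{'dx': -0.232, 'dy': -0.013, 'dz': -0.064, 'rx': 0.0, 'ry': -0.0, 'rz': 0.092}
{'dx': -0.231, 'dy': 0.021, 'dz': -0.064, 'rx': 0.0, 'ry': -0.0, 'rz': 0.092}
{'dx': -0.226, 'dy': 0.054, 'dz': -0.064, 'rx': 0.0, 'ry': -0.0, 'rz': 0.092}
{'dx': -0.216, 'dy': 0.086, 'dz': -0.064, 'rx': 0.0, 'ry': -0.0, 'rz': 0.092}
{'dx': -0.201, 'dy': 0.116, 'dz': -0.064, 'rx': 0.0, 'ry': -0.0, 'rz': 0.092}
{'dx': -0.183, 'dy': 0.143, 'dz': -0.064, 'rx': 0.0, 'ry': -0.0, 'rz': 0.092}
{'dx': -0.16, 'dy': 0.168, 'dz': -0.064, 'rx': 0.0, 'ry': -0.0, 'rz': 0.092}
{'dx': -0.134, 'dy': 0.189, 'dz': -0.064, 'rx': 0.0, 'ry': -0.0, 'rz': 0.092}
{'dx': -0.106, 'dy': 0.207, 'dz': -0.064, 'rx': 0.
[... 582 characters left out ...]
70.   66.9] deg [ 0. 25.  0.]
{'dx': 0.118, 'dy': 0.189, 'dz': 0.074, 'rx': 0.0, 'ry': 0.031, 'rz': 0.0}
{'dx': 0.114, 'dy': 0.189, 'dz': 0.08, 'rx': 0.0, 'ry': 0.031, 'rz': 0.0}
{'dx': 0.11, 'dy': 0.189, 'dz': 0.085, 'rx': 0.0, 'ry': 0.031, 'rz': 0.0}
{'dx': 0.106, 'dy': 0.189, 'dz': 0.091, 'rx': 0.0, 'ry': 0.031, 'rz': 0.0}
{'dx': 0.101, 'dy': 0.189, 'dz': 0.096, 'rx': 0.0, 'ry': 0.031, 'rz': 0.0}
{'dx': 0.097, 'dy': 0.189, 'dz': 0.1, 'rx': 0.0, 'ry': 0.031, 'rz': 0.0}
{'dx': 0.092, 'dy': 0.189, 'dz': 0.105, 'rx': 0.0, 'ry': 0.031, 'rz': 0.0}
{'dx': 0.086, 'dy': 0.189, 'dz': 0.109, 'rx': 0.0, 'ry': 0.031, 'rz': 0.0}
{'dx': 0.081, 'dy': 0.189, 'dz': 0.113, 'rx': 0.0, 'ry': 0.031, 'rz': 0.0}
```

Emit:
step_arm(
  plan=[
    {"dx": -0.19, "dy": -0.14, "dz": -0.06, "rz": 0.092},
    {"dx": -0.21, "dy": -0.11, "dz": -0.06, "rz": 0.092},
    {"dx": -0.22, "dy": -0.08, "dz": -0.06, "rz": 0.092},
    {"dx": -0.23, "dy": -0.05, "dz": -0.06, "rz": 0.092},
    {"dx": -0.23, "dy": -0.01, "dz": -0.06, "rz": 0.092},
    {"dx": -0.23, "dy": 0.02, "dz": -0.06, "rz": 0.092},
    {"dx": -0.23, "dy": 0.05, "dz": -0.06, "rz": 0.092},
    {"dx": -0.22, "dy": 0.09, "dz": -0.06, "rz": 0.092},
    {"dx": -0.2, "dy": 0.12, "dz": -0.06, "rz": 0.092},
    {"dx": -0.18, "dy": 0.14, "dz": -0.06, "rz": 0.092},
  ],
)

```text
$.plan[0]: bad value
```

Emit:
step_arm(
  plan=[
    {"dx": -0.16, "dy": 0.17, "dz": -0.06, "rz": 0.092},
    {"dx": -0.13, "dy": 0.19, "dz": -0.06, "rz": 0.092},
    {"dx": -0.11, "dy": 0.21, "dz": -0.06, "rz": 0.092},
    {"dx": -0.08, "dy": 0.22, "dz": -0.06, "rz": 0.092},
    {"dx": -0.04, "dy": 0.23, "dz": -0.06, "rz": 0.092},
    {"dx": -0.01, "dy": 0.23, "dz": -0.06, "rz": 0.092},
    {"dx": 0.02, "dy": 0.23, "dz": -0.06, "rz": 0.092},
    {"dx": 0.06, "dy": 0.23, "dz": -0.06, "rz": 0.092},
    {"dx": 0.09, "dy": 0.22, "dz": -0.06, "rz": 0.092},
    {"dx": 0.12, "dy": 0.2, "dz": -0.06, "rz": 0.092},
  ],
)

```text
$.plan[0]: bad value
```

Emit:
step_arm(
  plan=[
    {"dx": -0.19, "dy": -0.14, "dz": -0.06, "rx": 0, "ry": 0, "rz": 0.092, "claw": 0},
    {"dx": -0.21, "dy": -0.11, "dz": -0.06, "rx": 0, "ry": 0, "rz": 0.092, "claw": 0},
    {"dx": -0.22, "dy": -0.08, "dz": -0.06, "rx": 0, "ry": 0, "rz": 0.092, "claw": 0},
    {"dx": -0.23, "dy": -0.05, "dz": -0.06, "rx": 0, "ry": 0, "rz": 0.092, "claw": 0},
    {"dx": -0.23, "dy": -0.01, "dz": -0.06, "rx": 0, "ry": 0, "rz": 0.092, "claw": 0},
    {"dx": -0.23, "dy": 0.02, "dz": -0.06, "rx": 0, "ry": 0, "rz": 0.092, "claw": 0},
    {"dx": -0.23, "dy": 0.05, "dz": -0.06, "rx": 0, "ry": 0, "rz": 0.092, "claw": 0},
    {"dx": -0.22, "dy": 0.09, "dz": -0.06, "rx": 0, "ry": 0, "rz": 0.092, "claw": 0},
    {"dx": -0.2, "dy": 0.12, "dz": -0.06, "rx": 0, "ry": 0, "rz": 0.092, "claw": 0},
    {"dx": -0.18, "dy": 0.14, "dz": -0.06, "rx": 0, "ry": 0, "rz": 0.092, "claw": 0},
  ],
)

```text
time_s: 1.85
ee_pos: [0.3261, 0.3135, 0.2828]
eef_rot: [3.141, -0.0, 1.317]
force: [-0.0, 0.4, -0.1]
grip_width: 0.094
grip_force: 0.0
```

Emit:
step_arm(
  plan=[
    {"dx": -0.16, "dy": 0.17, "dz": -0.06, "rx": 0, "ry": 0, "rz": 0.092, "claw": 0},
    {"dx": -0.13, "dy": 0.19, "dz": -0.06, "rx": 0, "ry": 0, "rz": 0.092, "claw": 0},
    {"dx": -0.11, "dy": 0.21, "dz": -0.06, "rx": 0, "ry": 0, "rz": 0.092, "claw": 0},
    {"dx": -0.08, "dy": 0.22, "dz": -0.06, "rx": 0, "ry": 0, "rz": 0.092, "claw": 0},
    {"dx": -0.04, "dy": 0.23, "dz": -0.06, "rx": 0, "ry": 0, "rz": 0.092, "claw": 0},
    {"dx": -0.01, "dy": 0.23, "dz": -0.06, "rx": 0, "ry": 0, "rz": 0.092, "claw": 0},
    {"dx": 0.02, "dy": 0.23, "dz": -0.06, "rx": 0, "ry": 0, "rz": 0.092, "claw": 0},
    {"dx": 0.06, "dy": 0.23, "dz": -0.06, "rx": 0, "ry": 0, "rz": 0.092, "claw": 0},
    {"dx": 0.09, "dy": 0.22, "dz": -0.06, "rx": 0, "ry": 0, "rz": 0.092, "claw": 0},
    {"dx": 0.12, "dy": 0.2, "dz": -0.06, "rx": 0, "ry": 0, "rz": 0.092, "claw": 0},
  ],
)

```text
time_s: 2.85
ee_pos: [0.4501, 0.1153, 0.3428]
eef_rot: [-3.141, -0.0, -0.129]
force: [-0.4, 0.3, -0.1]
grip_width: 0.0938
grip_force: 0.0
```

Good tracking. Now a wrist look, plus the next leg.

```bash
cat >> h.py <<'E'
def wcam():
    from station import viewer
    P,R,o=pose(); w=viewer.camera("wrist"); return w,P,R
def proj(w,P,R,X):   # world -> fisheye pixel
    M=w["tool_from_camera"]; c=((np.atleast_2d(X)-P)@R-M[:3,3])@M[:3,:3]
    r=np.hypot(c[:,0],c[:,1]); th=np.arctan2(r,c[:,2]); k=th/np.maximum(r,1e-9)*w["fx"]
    return np.c_[c[:,0]*k+w["cx"],c[:,1]*k+w["cy"]]
def ray(w,P,R,u,v):  # pixel -> world origin, direction (unit camera z)
    M=w["tool_from_camera"]; x=(u-w["cx"])/w["fx"]; y=(v-w["cy"])/w["fy"]; r=np.hypot(x,y)
    d=np.array([x/r*np.sin(r),y/r*np.sin(r),np.cos(r)]) if r>1e-9 else np.array([0,0,1.])
    return P+R@M[:3,3], R@(M[:3,:3]@d)
def onz(w,P,R,u,v,z):  # fixture coords of the pixel's ray at height z
    o,d=ray(w,P,R,u,v); return ((o+d*(z-o[2])/d[2])-Of)@Rf
E
python3 - <<'E'
from h import *; from station import viewer
P,R,o=pose(); row(P,R,hand(np.radians(-38),.12),T,9)
w,P,R=wcam(); cv2.imwrite("pics/w1.png",w["img"][:,:,::-1])
for t in ["pointer","mark_line","handle_grip","hub"]: print(t,[(r["rect"],round(r["score"],2)) for r in viewer.recognise(t,w)[:2]])
print(proj(w,P,R,hand(np.radians(-38),.034)))
print("corners",proj(w,P,R,Of+np.array([[-.16,-.15,.025],[.25,-.15,.025],[.25,.15,.025],[-.16,.15,.025]])@Rf.T))
E
```

```text
dist mm [108.  163.6  59.8] deg [ 0.2 25.  -0.9]
{'dx': 0.12, 'dy': 0.182, 'dz': 0.066, 'rx': 0.0, 'ry': 0.031, 'rz': -0.001}
{'dx': 0.116, 'dy': 0.182, 'dz': 0.072, 'rx': 0.0, 'ry': 0.031, 'rz': -0.001}
{'dx': 0.112, 'dy': 0.182, 'dz': 0.078, 'rx': 0.0, 'ry': 0.031, 'rz': -0.001}
{'dx': 0.108, 'dy': 0.182, 'dz': 0.083, 'rx': 0.0, 'ry': 0.031, 'rz': -0.001}
{'dx': 0.104, 'dy': 0.183, 'dz': 0.088, 'rx': 0.0, 'ry': 0.031, 'rz': -0.001}
{'dx': 0.099, 'dy': 0.183, 'dz': 0.093, 'rx': 0.0, 'ry': 0.031, 'rz': -0.001}
{'dx': 0.094, 'dy': 0.183, 'dz': 0.097, 'rx': 0.0, 'ry': 0.031, 'rz': -0.001}
{'dx': 0.089, 'dy': 0.183, 'dz': 0.102, 'rx': 0.0, 'ry': 0.031, 'rz': -0.001}
{'dx': 0.084, 'dy': 0.183, 'dz': 0.106, 'rx': 0.0, 'ry': 0.031, 'rz': -0.001}
pointer [([373.4, 0.0, 433.9, 15.6], 0.94), ([557.5, 96.5, 589.4, 150.2], 0.58)]
mark_line []
handle_grip [([446.5, 43.9, 485.8, 72.9], 0.97)]
hub [([367.3, 24.5, 483.5, 125.7], 0.64), ([445.1, 45.2, 486.1, 74.8], 0.56)]
[[473.24081563  63.6281775 ]]
corners [[480.99314046 149.65751629]
 [468.23959928 -65.82802879]
 [301.11584713 -83.15053935]
 [304.22349015 147.41596625]]
```

View pics/w1.png

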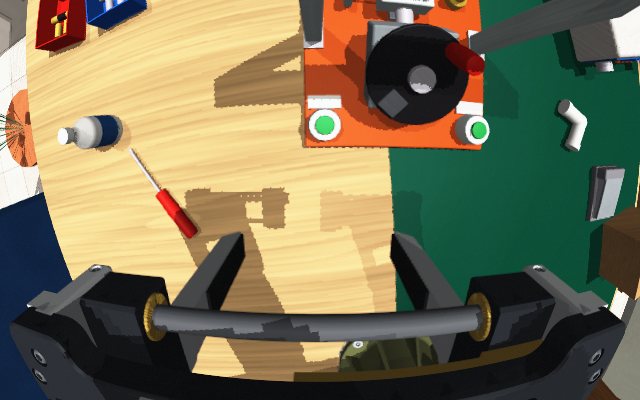

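Plate corners (304,147), (481,149) and the handle end (473,63) match my model. The slide is just off the top edge. I go on to the pre-grasp.

Emit:
step_arm(
  plan=[
    {"dx": 0.12, "dy": 0.182, "dz": 0.066, "rx": 0, "ry": 0.031, "rz": -0.001, "claw": 0},
    {"dx": 0.116, "dy": 0.182, "dz": 0.072, "rx": 0, "ry": 0.031, "rz": -0.001, "claw": 0},
    {"dx": 0.112, "dy": 0.182, "dz": 0.078, "rx": 0, "ry": 0.031, "rz": -0.001, "claw": 0},
    {"dx": 0.108, "dy": 0.182, "dz": 0.083, "rx": 0, "ry": 0.031, "rz": -0.001, "claw": 0},
    {"dx": 0.104, "dy": 0.183, "dz": 0.088, "rx": 0, "ry": 0.031, "rz": -0.001, "claw": 0},
    {"dx": 0.099, "dy": 0.183, "dz": 0.093, "rx": 0, "ry": 0.031, "rz": -0.001, "claw": 0},
    {"dx": 0.094, "dy": 0.183, "dz": 0.097, "rx": 0, "ry": 0.031, "rz": -0.001, "claw": 0},
    {"dx": 0.089, "dy": 0.183, "dz": 0.102, "rx": 0, "ry": 0.031, "rz": -0.001, "claw": 0},
    {"dx": 0.084, "dy": 0.183, "dz": 0.106, "rx": 0, "ry": 0.031, "rz": -0.001, "claw": 0},
    {"dx": 0, "dy": 0, "dz": 0, "rx": 0, "ry": 0, "rz": 0, "claw": 0},
  ],
)

```text
time_s: 4.1
ee_pos: [0.5364, -0.0599, 0.2816]
eef_rot: [3.138, -0.437, -0.106]
force: [-0.0, -0.4, 0.0]
grip_width: 0.0935
grip_force: 0.0
```

```bash
python3 - <<'E'
from h import *; from station import viewer
w,P,R=wcam(); cv2.imwrite("pics/w2.png",w["img"][:,:,::-1]); import pickle; pickle.dump((w,P,R),open("w2.pkl","wb"))
for t in ["pointer","mark_line","handle_grip"]: print(t,[(r["rect"],round(r["score"],2)) for r in viewer.recognise(t,w)[:2]])
print(proj(w,P,R,hand(np.radians(-38),.034)))
row(P,R,hand(np.radians(-38),.008),T,4)
o=pose()[2]; print(o["qpos"])
E
```

```text
pointer [([250.5, 90.3, 323.0, 153.5], 0.89)]
mark_line [([221.1, 104.7, 248.1, 116.3], 0.51)]
handle_grip [([0.0, 228.1, 53.7, 263.0], 0.7), ([309.6, 188.7, 338.0, 226.0], 0.63)]
[[316.87386441 213.14325772]]
dist mm [  0.6   0.8 110.6] deg [ 0.1 -0.   0.3]
{'dx': 0.002, 'dy': 0.002, 'dz': 0.277, 'rx': 0.0, 'ry': -0.0, 'rz': 0.001}
{'dx': 0.002, 'dy': 0.002, 'dz': 0.277, 'rx': 0.0, 'ry': -0.0, 'rz': 0.001}
{'dx': 0.002, 'dy': 0.002, 'dz': 0.277, 'rx': 0.0, 'ry': -0.0, 'rz': 0.001}
{'dx': 0.002, 'dy': 0.002, 'dz': 0.277, 'rx': 0.0, 'ry': -0.0, 'rz': 0.001}
[-0.19180593  0.00309296  1.77527492  0.04133122  0.92673518  1.46798532]
```

View pics/w2.png

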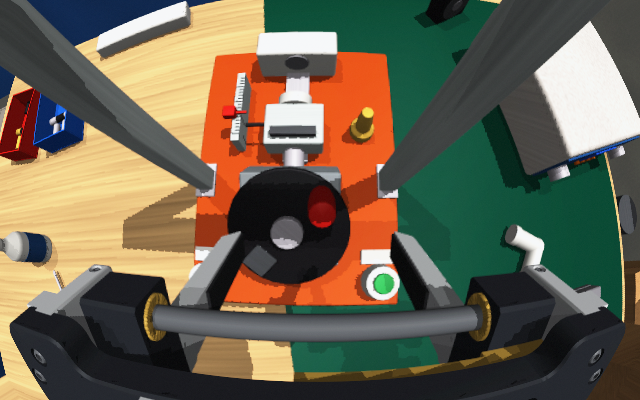

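The wrist view shows everything: handle at (321,207), mark at about (232,112), pointer tip at about (247,125), slide at (293,130). I refine the handle angle and measure pointer-to-mark.

```bash
cat >> h.py <<'E'
def redmask(w):
    h=hsv(w); return ((h[...,0]<6)|(h[...,0]>172))&(h[...,1]>140)&(h[...,2]>50)
def handle_angle(w,P,R):
    m=redmask(w); best=None; yy,xx=np.mgrid[:400,:640]
    ph=np.linspace(0,2*np.pi,24); ring=np.c_[.013*np.cos(ph),.013*np.sin(ph)]
    for a in np.radians(np.arange(-180,180,1)):
        c=np.array([.055*np.cos(a),.055*np.sin(a)])
        pts=np.vstack([np.c_[ring+c,np.full(24,z)] for z in(-.032,.034)])@C.T+H
        px=proj(w,P,R,pts)
        if px.min()<0: continue
        k=np.zeros(m.shape,np.uint8); cv2.fillConvexPoly(k,cv2.convexHull(px.astype(np.float32)).round().astype(int),1); k=k>0
        iou=(k&m).sum()/((k|(m&(abs(xx-px[:,0].mean())<60)&(abs(yy-px[:,1].mean())<60))).sum())
        if best is None or iou>best[0]: best=(iou,np.degrees(a))
    return best
E
python3 - <<'E'
from h import *; import pickle
w,P,R=pickle.load(open("w2.pkl","rb"))
print(handle_angle(w,P,R))
s=w["img"][85:165,210:330,::-1]; cv2.imwrite("pics/w2c.png",cv2.resize(s,None,fx=6,fy=6,interpolation=cv2.INTER_CUBIC))
m=redmask(w)[90:130,210:255]; v,u=np.nonzero(m); print("mark px",u.min()+210,u.max()+210,v.min()+90,v.max()+90)
for (u,v) in [(232,112),(247,125)]: print(onz(w,P,R,u,v,.085))
E
```

```text
(np.float64(0.8026208026208026), np.float64(-44.0))
mark px 222 250 97 118
[0.10263579 0.08288676 0.085     ]
[0.08203351 0.05987071 0.085     ]
```

View pics/w2c.png

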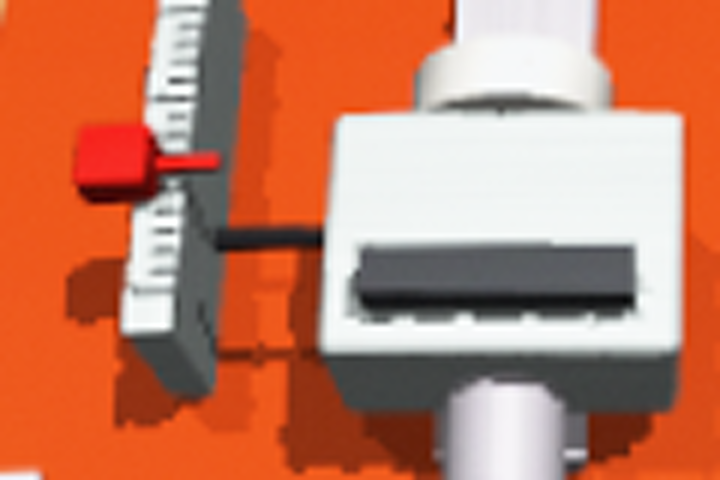

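```bash
cat >> h.py <<'E'
def pxfix(w,P,R,u,v):  # fixture coords via z_map (median 3x3 of nearest)
    z=w["z_map"][int(round(v))-1:int(round(v))+2,int(round(u))-1:int(round(u))+2]; z=np.min(z[z>0])
    o,d=ray(w,P,R,u,v); M=w["tool_from_camera"]; dz=(R@M[:3,2])@d
    return (o+d*z/dz-Of)@Rf
def crank(): 
    P,R,o=pose(); q=(P-H)@C; f=C.T@o["force"]; a=np.arctan2(q[1],q[0]); 
    print("t",round(o["time_s"],2),"a",np.degrees(a).round(2),"r",(np.hypot(*q[:2])*1e3).round(1),"up",(q[2]*1e3).round(1),"F tan(ccw+)",(-np.sin(a)*f[0]+np.cos(a)*f[1]).round(2),"rad",(np.cos(a)*f[0]+np.sin(a)*f[1]).round(2),"ax",f[2].round(2),"grip",o["grip_width"],o["grip_force"]); return a,P,R
def arc(a0,a1,n,P,R):  # rows on the 55 mm circle, a0 from the actual pose
    up=((P-H)@C)[2]; r0=np.hypot(*((P-H)@C)[:2]); pts=[]
    for a in np.linspace(a0,a1,n+1): pts.append(H+C@np.array([.055*np.cos(a),.055*np.sin(a),up]))
    for p,q in zip(pts,pts[1:]): 
        d=R.T@(q-p)/.1; print('{"dx": %.3f, "dy": %.3f, "dz": %.3f, "rx": 0, "ry": 0, "rz": 0, "claw": 1},'%tuple(d))
E
python3 - <<'E'
from h import *; import pickle
w,P,R=pickle.load(open("w2.pkl","rb"))
for p in [(244,111.7),(246,111.7),(235,112),(248,125),(252,125),(258,125)]: print(p,pxfix(w,P,R,*p))
row(P,R,hand(np.radians(-42),.008),T,4)
E
```

```text
(244, 111.7) [0.10409371 0.06670811 0.08127983]
(246, 111.7) [0.10397331 0.06385139 0.08126716]
(235, 112) [0.10160113 0.0780648  0.08664181]
(248, 125) [0.08362346 0.05939204 0.08127128]
(252, 125) [0.08332417 0.05375409 0.08152689]
(258, 125) [0.08306397 0.04544816 0.08153899]
dist mm [ -1.9   3.7 110.6] deg [ 0.1 -0.   0.3]
{'dx': -0.005, 'dy': 0.009, 'dz': 0.277, 'rx': 0.0, 'ry': -0.0, 'rz': 0.001}
{'dx': -0.005, 'dy': 0.009, 'dz': 0.277, 'rx': 0.0, 'ry': -0.0, 'rz': 0.001}
{'dx': -0.005, 'dy': 0.009, 'dz': 0.277, 'rx': 0.0, 'ry': -0.0, 'rz': 0.001}
{'dx': -0.004, 'dy': 0.01, 'dz': 0.277, 'rx': 0.0, 'ry': -0.0, 'rz': 0.001}
```

Pointer is 20.5 mm short of the mark, about 307° clockwise after the play is taken up. Descend and grip.

Emit:
step_arm(
  plan=[
    {"dx": -0.005, "dy": 0.009, "dz": 0.277, "rx": 0, "ry": 0, "rz": 0.001, "claw": 0},
    {"dx": -0.005, "dy": 0.009, "dz": 0.277, "rx": 0, "ry": 0, "rz": 0.001, "claw": 0},
    {"dx": -0.005, "dy": 0.009, "dz": 0.277, "rx": 0, "ry": 0, "rz": 0.001, "claw": 0},
    {"dx": -0.004, "dy": 0.01, "dz": 0.277, "rx": 0, "ry": 0, "rz": 0.001, "claw": 0},
    {"dx": 0, "dy": 0, "dz": 0, "rx": 0, "ry": 0, "rz": 0, "claw": 0.4},
    {"dx": 0, "dy": 0, "dz": 0, "rx": 0, "ry": 0, "rz": 0, "claw": 0.6},
    {"dx": 0, "dy": 0, "dz": 0, "rx": 0, "ry": 0, "rz": 0, "claw": 1},
    {"dx": 0, "dy": 0, "dz": 0, "rx": 0, "ry": 0, "rz": 0, "claw": 1},
    {"dx": 0, "dy": 0, "dz": 0, "rx": 0, "ry": 0, "rz": 0, "claw": 1},
    {"dx": 0, "dy": 0, "dz": 0, "rx": 0, "ry": 0, "rz": 0, "claw": 1},
  ],
  grip_force=20,
)

```text
time_s: 5.3
ee_pos: [0.5814, -0.0684, 0.1825]
eef_rot: [3.141, -0.439, -0.114]
force: [0.3, 0.1, -0.2]
grip_width: 0.0495
grip_force: 0.0
```

```bash
python3 - <<'E'
from h import *
a,P,R=crank()
w,P,R=wcam(); print(handle_angle(w,P,R)); crank()
E
```

```text
t 5.3 a -40.7 r 55.7 up 9.5 F tan(ccw+) 0.2 rad -0.01 ax -0.33 grip 0.049516497527189694 0.0
(np.float64(0.8343697003957038), np.float64(-44.0))
t 5.35 a -40.77 r 55.6 up 9.4 F tan(ccw+) -0.18 rad 0.5 ax 0.43 grip 0.04586964448658647 0.0
```

Fingers are still closing; wait.

Emit:
step_arm(
  plan=[
    {"dx": 0, "dy": 0, "dz": 0, "rx": 0, "ry": 0, "rz": 0, "claw": 1},
    {"dx": 0, "dy": 0, "dz": 0, "rx": 0, "ry": 0, "rz": 0, "claw": 1},
    {"dx": 0, "dy": 0, "dz": 0, "rx": 0, "ry": 0, "rz": 0, "claw": 1},
    {"dx": 0, "dy": 0, "dz": 0, "rx": 0, "ry": 0, "rz": 0, "claw": 1},
    {"dx": 0, "dy": 0, "dz": 0, "rx": 0, "ry": 0, "rz": 0, "claw": 1},
  ],
)

```text
time_s: 5.85
ee_pos: [0.5815, -0.0684, 0.1819]
eef_rot: [3.141, -0.439, -0.114]
force: [0.6, -1.9, 0.3]
grip_width: 0.026
grip_force: 20.0
```

```bash
python3 - <<'E'
from h import *
a,P,R=crank(); arc(a,a-np.radians(80),10,P,R)
E
```

```text
t 5.85 a -40.83 r 55.6 up 9.0 F tan(ccw+) -0.83 rad 1.82 ax -0.02 grip 0.025967001758539575 19.99477744102478
{"dx": -0.054, "dy": 0.054, "dz": -0.000, "rx": 0, "ry": 0, "rz": 0, "claw": 1},
{"dx": -0.061, "dy": 0.046, "dz": -0.000, "rx": 0, "ry": 0, "rz": 0, "claw": 1},
{"dx": -0.067, "dy": 0.037, "dz": -0.000, "rx": 0, "ry": 0, "rz": 0, "claw": 1},
{"dx": -0.072, "dy": 0.028, "dz": -0.000, "rx": 0, "ry": 0, "rz": 0, "claw": 1},
{"dx": -0.075, "dy": 0.018, "dz": -0.000, "rx": 0, "ry": 0, "rz": 0, "claw": 1},
{"dx": -0.076, "dy": 0.007, "dz": -0.000, "rx": 0, "ry": 0, "rz": 0, "claw": 1},
{"dx": -0.077, "dy": -0.004, "dz": -0.000, "rx": 0, "ry": 0, "rz": 0, "claw": 1},
{"dx": -0.075, "dy": -0.014, "dz": -0.000, "rx": 0, "ry": 0, "rz": 0, "claw": 1},
{"dx": -0.073, "dy": -0.025, "dz": -0.000, "rx": 0, "ry": 0, "rz": 0, "claw": 1},
{"dx": -0.069, "dy": -0.035, "dz": -0.000, "rx": 0, "ry": 0, "rz": 0, "claw": 1},
```

Emit:
step_arm(
  plan=[
    {"dx": -0.054, "dy": 0.054, "dz": 0, "rx": 0, "ry": 0, "rz": 0, "claw": 1},
    {"dx": -0.061, "dy": 0.046, "dz": 0, "rx": 0, "ry": 0, "rz": 0, "claw": 1},
    {"dx": -0.067, "dy": 0.037, "dz": 0, "rx": 0, "ry": 0, "rz": 0, "claw": 1},
    {"dx": -0.072, "dy": 0.028, "dz": 0, "rx": 0, "ry": 0, "rz": 0, "claw": 1},
    {"dx": -0.075, "dy": 0.018, "dz": 0, "rx": 0, "ry": 0, "rz": 0, "claw": 1},
  ],
)

```text
time_s: 6.35
ee_pos: [0.5499, -0.0832, 0.1683]
eef_rot: [-3.141, -0.441, -0.115]
force: [9.9, 4.2, -2.2]
grip_width: 0.0256
grip_force: 20.0
```

```bash
python3 - <<'E'
from h import *
crank()
E
```

```text
t 6.35 a -80.24 r 55.4 up 9.2 F tan(ccw+) 8.36 rad -3.94 ax -5.97 grip 0.025580841275964956 19.986917674541473
```

Emit:
step_arm(
  plan=[
    {"dx": -0.076, "dy": 0.007, "dz": 0, "rx": 0, "ry": 0, "rz": 0, "claw": 1},
    {"dx": -0.077, "dy": -0.004, "dz": 0, "rx": 0, "ry": 0, "rz": 0, "claw": 1},
    {"dx": -0.075, "dy": -0.014, "dz": 0, "rx": 0, "ry": 0, "rz": 0, "claw": 1},
    {"dx": -0.073, "dy": -0.025, "dz": 0, "rx": 0, "ry": 0, "rz": 0, "claw": 1},
    {"dx": -0.069, "dy": -0.035, "dz": 0, "rx": 0, "ry": 0, "rz": 0, "claw": 1},
  ],
)

```text
time_s: 6.85
ee_pos: [0.5174, -0.0732, 0.1525]
eef_rot: [3.14, -0.441, -0.115]
force: [10.0, -6.0, -2.8]
grip_width: 0.0256
grip_force: 20.0
```

```bash
python3 - <<'E'
from h import *
a,P,R=crank(); arc(np.radians(-120.8),np.radians(-210.8),10,P,R)
w,P,R=wcam(); s=w["img"][60:200,180:360,::-1]; cv2.imwrite("pics/w3c.png",cv2.resize(s,None,fx=4,fy=4,interpolation=cv2.INTER_CUBIC))
E
```

```text
t 6.85 a -119.77 r 55.6 up 9.0 F tan(ccw+) 9.69 rad -0.01 ax -6.98 grip 0.02557444316668552 20.010246634483337
{"dx": -0.071, "dy": -0.050, "dz": -0.000, "rx": 0, "ry": 0, "rz": 0, "claw": 1},
{"dx": -0.062, "dy": -0.060, "dz": -0.000, "rx": 0, "ry": 0, "rz": 0, "claw": 1},
{"dx": -0.052, "dy": -0.069, "dz": -0.000, "rx": 0, "ry": 0, "rz": 0, "claw": 1},
{"dx": -0.040, "dy": -0.076, "dz": -0.000, "rx": 0, "ry": 0, "rz": 0, "claw": 1},
{"dx": -0.028, "dy": -0.082, "dz": -0.000, "rx": 0, "ry": 0, "rz": 0, "claw": 1},
{"dx": -0.015, "dy": -0.085, "dz": -0.000, "rx": 0, "ry": 0, "rz": 0, "claw": 1},
{"dx": -0.001, "dy": -0.086, "dz": -0.000, "rx": 0, "ry": 0, "rz": 0, "claw": 1},
{"dx": 0.012, "dy": -0.085, "dz": -0.000, "rx": 0, "ry": 0, "rz": 0, "claw": 1},
{"dx": 0.026, "dy": -0.082, "dz": -0.000, "rx": 0, "ry": 0, "rz": 0, "claw": 1},
{"dx": 0.038, "dy": -0.077, "dz": -0.000, "rx": 0, "ry": 0, "rz": 0, "claw": 1},
```

Cranking works: about 9 N tangential, radial force small. Continue to −318°.

Emit:
step_arm(
  plan=[
    {"dx": -0.071, "dy": -0.05, "dz": 0, "rx": 0, "ry": 0, "rz": 0, "claw": 1},
    {"dx": -0.062, "dy": -0.06, "dz": 0, "rx": 0, "ry": 0, "rz": 0, "claw": 1},
    {"dx": -0.052, "dy": -0.069, "dz": 0, "rx": 0, "ry": 0, "rz": 0, "claw": 1},
    {"dx": -0.04, "dy": -0.076, "dz": 0, "rx": 0, "ry": 0, "rz": 0, "claw": 1},
    {"dx": -0.028, "dy": -0.082, "dz": 0, "rx": 0, "ry": 0, "rz": 0, "claw": 1},
    {"dx": -0.015, "dy": -0.085, "dz": 0, "rx": 0, "ry": 0, "rz": 0, "claw": 1},
    {"dx": -0.001, "dy": -0.086, "dz": 0, "rx": 0, "ry": 0, "rz": 0, "claw": 1},
    {"dx": 0.012, "dy": -0.085, "dz": 0, "rx": 0, "ry": 0, "rz": 0, "claw": 1},
    {"dx": 0.026, "dy": -0.082, "dz": 0, "rx": 0, "ry": 0, "rz": 0, "claw": 1},
    {"dx": 0.038, "dy": -0.077, "dz": 0, "rx": 0, "ry": 0, "rz": 0, "claw": 1},
  ],
)

```text
time_s: 7.9
ee_pos: [0.5072, 0.0037, 0.1431]
eef_rot: [3.14, -0.435, -0.114]
force: [-3.1, -8.7, 1.0]
grip_width: 0.0259
grip_force: 20.0
```

```bash
python3 - <<'E'
from h import *
a,P,R=crank(); arc(np.radians(-210.8),np.radians(-300.8),10,P,R)
w,P,R=wcam(); import pickle; pickle.dump((w,P,R),open("w4.pkl","wb"))
s=w["img"][60:200,180:360,::-1]; cv2.imwrite("pics/w4c.png",cv2.resize(s,None,fx=4,fy=4,interpolation=cv2.INTER_CUBIC))
E
```

```text
t 7.9 a 151.01 r 55.6 up 8.4 F tan(ccw+) 8.62 rad -3.08 ax 1.83 grip 0.025889087584029937 20.01637637615204
{"dx": 0.050, "dy": -0.071, "dz": -0.000, "rx": 0, "ry": 0, "rz": 0, "claw": 1},
{"dx": 0.060, "dy": -0.062, "dz": -0.000, "rx": 0, "ry": 0, "rz": 0, "claw": 1},
{"dx": 0.069, "dy": -0.052, "dz": -0.000, "rx": 0, "ry": 0, "rz": 0, "claw": 1},
{"dx": 0.076, "dy": -0.040, "dz": -0.000, "rx": 0, "ry": 0, "rz": 0, "claw": 1},
{"dx": 0.082, "dy": -0.028, "dz": -0.000, "rx": 0, "ry": 0, "rz": 0, "claw": 1},
{"dx": 0.085, "dy": -0.015, "dz": -0.000, "rx": 0, "ry": 0, "rz": 0, "claw": 1},
{"dx": 0.086, "dy": -0.001, "dz": -0.000, "rx": 0, "ry": 0, "rz": 0, "claw": 1},
{"dx": 0.085, "dy": 0.012, "dz": -0.000, "rx": 0, "ry": 0, "rz": 0, "claw": 1},
{"dx": 0.082, "dy": 0.026, "dz": -0.000, "rx": 0, "ry": 0, "rz": 0, "claw": 1},
{"dx": 0.077, "dy": 0.038, "dz": 0.000, "rx": 0, "ry": 0, "rz": 0, "claw": 1},
```

View pics/w4c.png

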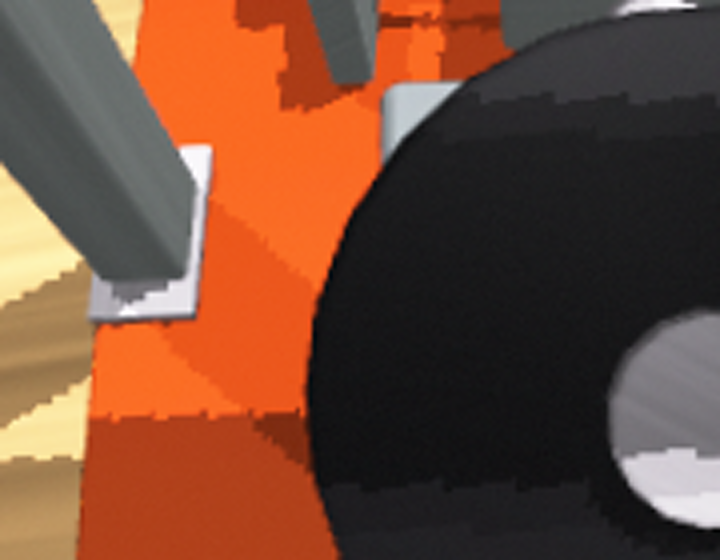

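The crop is centred on the disc; the slide lies above it (rows below 60). Continue and measure afterwards.

Emit:
step_arm(
  plan=[
    {"dx": 0.05, "dy": -0.071, "dz": 0, "rx": 0, "ry": 0, "rz": 0, "claw": 1},
    {"dx": 0.06, "dy": -0.062, "dz": 0, "rx": 0, "ry": 0, "rz": 0, "claw": 1},
    {"dx": 0.069, "dy": -0.052, "dz": 0, "rx": 0, "ry": 0, "rz": 0, "claw": 1},
    {"dx": 0.076, "dy": -0.04, "dz": 0, "rx": 0, "ry": 0, "rz": 0, "claw": 1},
    {"dx": 0.082, "dy": -0.028, "dz": 0, "rx": 0, "ry": 0, "rz": 0, "claw": 1},
    {"dx": 0.085, "dy": -0.015, "dz": 0, "rx": 0, "ry": 0, "rz": 0, "claw": 1},
    {"dx": 0.086, "dy": -0.001, "dz": 0, "rx": 0, "ry": 0, "rz": 0, "claw": 1},
    {"dx": 0.085, "dy": 0.012, "dz": 0, "rx": 0, "ry": 0, "rz": 0, "claw": 1},
    {"dx": 0.082, "dy": 0.026, "dz": 0, "rx": 0, "ry": 0, "rz": 0, "claw": 1},
    {"dx": 0.077, "dy": 0.038, "dz": 0, "rx": 0, "ry": 0, "rz": 0, "claw": 1},
  ],
)

```text
time_s: 8.95
ee_pos: [0.5775, 0.0169, 0.1753]
eef_rot: [-3.14, -0.436, -0.114]
force: [-3.6, 12.5, 2.2]
grip_width: 0.0256
grip_force: 20.0
```

```bash
python3 - <<'E'
from h import *
a,P,R=crank(); arc(np.radians(-300.8),np.radians(-375.8),15,P,R)
w,P,R=wcam(); import pickle; pickle.dump((w,P,R),open("w5.pkl","wb"))
px=proj(w,P,R,(Of+Rf@np.array([.104,.064,.081]))); print(px)
u,v=px[0].astype(int); v0=max(0,v-50); u0=u-60
s=w["img"][v0:v0+90,u0:u0+130,::-1]; print(u0,v0); cv2.imwrite("pics/w5c.png",cv2.resize(s,None,fx=6,fy=6,interpolation=cv2.INTER_CUBIC))
E
```

```text
t 8.95 a 60.71 r 55.0 up 8.7 F tan(ccw+) 9.01 rad 8.67 ax 4.12 grip 0.025581672490959467 20.025401562452316
{"dx": 0.040, "dy": 0.026, "dz": -0.000, "rx": 0, "ry": 0, "rz": 0, "claw": 1},
{"dx": 0.038, "dy": 0.030, "dz": -0.000, "rx": 0, "ry": 0, "rz": 0, "claw": 1},
{"dx": 0.035, "dy": 0.033, "dz": -0.000, "rx": 0, "ry": 0, "rz": 0, "claw": 1},
{"dx": 0.032, "dy": 0.036, "dz": -0.000, "rx": 0, "ry": 0, "rz": 0, "claw": 1},
{"dx": 0.029, "dy": 0.038, "dz": -0.000, "rx": 0, "ry": 0, "rz": 0, "claw": 1},
{"dx": 0.025, "dy": 0.041, "dz": -0.000, "rx": 0, "ry": 0, "rz": 0, "claw": 1},
{"dx": 0.022, "dy": 0.043, "dz": -0.000, "rx": 0, "ry": 0, "rz": 0, "claw": 1},
{"dx": 0.018, "dy": 0.045, "dz": -0.000, "rx": 0, "ry": 0, "rz": 0, "claw": 1},
{"dx": 0.014, "dy": 0.046, "dz": -0.000, "rx": 0, "ry": 0, "rz": 0, "claw": 1},
{"dx": 0.010, "dy": 0.047, "dz": -0.000, "rx": 0, "ry": 0, "rz": 0, "claw": 1},
{"dx": 0.006, "dy": 0.048, "dz": -0.000, "rx": 0, "ry": 0, "rz": 0, "claw": 1},
{"dx": 0.001, "dy": 0.048, "dz": -0.000, "rx": 0, "ry": 0, "rz": 0, "claw": 1},
{"dx": -0.003, "dy": 0.048, "dz": -0.000, "rx": 0, "ry": 0, "rz": 0, "claw": 1},
{"dx": -0.007, "dy": 0.047, "dz": -0.000, "rx": 0, "ry": 0, "rz": 0, "claw": 1},
{"dx": -0.011, "dy": 0.047, "dz": -0.000, "rx": 0, "ry": 0, "rz": 0, "claw": 1},
[[299.96361405  92.76934858]]
239 42
```

View pics/w5c.png

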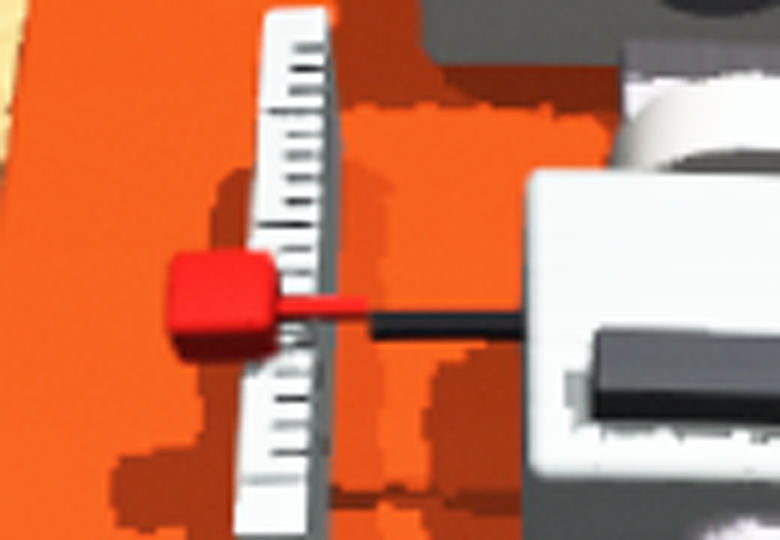

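The view shows the mark line tip at pixel (300,93.5) and the pointer tip at (301,96.3), so the pointer is still about 3 mm short. I measure it subpixel.

```bash
cat >> h.py <<'E'
def gap(w,P,R,gapx=.104,dbg=0):
    "mark x - pointer x (mm), edges located from the projected neighbourhood; pads of pixels sampled in the fixture plane z=.0813"
    z=.0813; xs=np.arange(gapx-.035,gapx+.012,.0001)
    def prof(ys):
        g=np.array([[x,y,z] for y in ys for x in xs])@Rf.T+Of; px=proj(w,P,R,g).astype(np.float32)
        i=cv2.remap(w["img"],px[:,0].reshape(len(ys),-1),px[:,1].reshape(len(ys),-1),cv2.INTER_LINEAR); return i.astype(float)
    m=prof(np.arange(.0640,.0700,.001)); p=prof(np.arange(.046,.058,.001))
    red=(m[...,0]-1.5*m[...,1]-.3*m[...,2]); dark=p.max(2)
    return xs,m,p
E
python3 - <<'E'
from h import *; import pickle
for f in ["w2.pkl","w5.pkl"]:
    w,P,R=pickle.load(open(f,"rb")); xs,m,p=gap(w,P,R)
    print(f); a=m.mean(0); b=p.mean(0)
    for i in range(0,len(xs),10): print((xs[i]*1e3).round(0),a[i].astype(int),b[i].astype(int))
E
```

```text
w2.pkl
69.0 [84 88 88] [226  79  25]
70.0 [88 92 92] [228  81  25]
71.0 [90 95 94] [223  77  24]
72.0 [91 96 95] [218  73  23]
73.0 [91 95 95] [214  70  22]
74.0 [91 95 95] [218  72  22]
75.0 [91 95 95] [222  75  23]
76.0 [91 95 94] [225  78  25]
77.0 [91 95 94] [226  78  24]
78.0 [90 95 94] [226  78  24]
79.0 [90 95 94] [226  78  24]
80.0 [90 94 94] [224  78  24]
81.0 [90 94 93] [174  59  20]
82.0 [89 93 93] [91 32 15]
83.0 [87 91 91] [51 30 26]
84.0 [85 89 89] [38 33 35]
85.0 [82 86 85] [41 38 41]
86.0 [81 84 84] [61 44 41]
87.0 [81 84 84] [111  53  38]
88.0 [83 87 86] [172  64  32]
89.0 [84 88 87] [211  74  26]
90.0 [84 88 88] [224  77  23]
91.0 [82 87 86] [223  77  23]
92.0 [82 86 85] [223  77  23]
93.0 [82 86 85] [223  77  24]
94.0 [82 86 85] [223  77  24]
95.0 [82 87 86] [225  78  24]
96.0 [84 88 87] [226  79  24]
97.0 [86 90 89] [227  80  24]
98.0 [88 92 91] [227  79  24]
99.0 [88 93 91] [226  79  24]
100.0 [89 94 92] [227  79  25]
101.0 [86 80 78] [226  79  24]
102.0 [80 49 47] [225  78  24]
103.0 [163  42  38] [224  77  23]
104.0 [223  43  37] [224  77  23]
105.0 [225  50  4
[... 1194 characters left out ...]
8  28]
95.0 [211  86  40] [233  90  28]
96.0 [209  87  42] [241  95  29]
97.0 [205  86  44] [181  68  23]
98.0 [200  84  43] [72 26 15]
99.0 [195  82  43] [19 19 21]
100.0 [195  84  45] [37 36 39]
101.0 [155  57  32] [43 41 45]
102.0 [134  34  22] [43 42 45]
103.0 [179  32  23] [147  62  41]
104.0 [241  43  31] [226  87  35]
105.0 [249  52  35] [247  99  31]
106.0 [242  69  40] [247  99  31]
107.0 [215  85  42] [247  99  31]
108.0 [210  87  42] [247  99  31]
109.0 [211  87  42] [247  99  30]
110.0 [211  87  42] [247  99  31]
111.0 [211  86  41] [247  99  31]
112.0 [211  87  42] [247  99  30]
113.0 [212  86  41] [247  99  31]
114.0 [211  86  41] [247  99  30]
115.0 [208  86  42] [247  98  30]
```

The gap is 3.55 mm, i.e. 53° more clockwise.

```bash
python3 - <<'E'
from h import *
a,P,R=crank(); arc(np.radians(-300.8),np.radians(-353.8),10,P,R)
E
```

```text
t 9.0 a 59.15 r 55.1 up 8.9 F tan(ccw+) 4.4 rad 4.05 ax -1.17 grip 0.025553648523440064 20.00626713037491
{"dx": 0.042, "dy": 0.028, "dz": 0.000, "rx": 0, "ry": 0, "rz": 0, "claw": 1},
{"dx": 0.040, "dy": 0.032, "dz": 0.000, "rx": 0, "ry": 0, "rz": 0, "claw": 1},
{"dx": 0.037, "dy": 0.035, "dz": 0.000, "rx": 0, "ry": 0, "rz": 0, "claw": 1},
{"dx": 0.033, "dy": 0.039, "dz": 0.000, "rx": 0, "ry": 0, "rz": 0, "claw": 1},
{"dx": 0.029, "dy": 0.041, "dz": 0.000, "rx": 0, "ry": 0, "rz": 0, "claw": 1},
{"dx": 0.026, "dy": 0.044, "dz": 0.000, "rx": 0, "ry": 0, "rz": 0, "claw": 1},
{"dx": 0.021, "dy": 0.046, "dz": -0.000, "rx": 0, "ry": 0, "rz": 0, "claw": 1},
{"dx": 0.017, "dy": 0.048, "dz": -0.000, "rx": 0, "ry": 0, "rz": 0, "claw": 1},
{"dx": 0.013, "dy": 0.049, "dz": -0.000, "rx": 0, "ry": 0, "rz": 0, "claw": 1},
{"dx": 0.008, "dy": 0.050, "dz": -0.000, "rx": 0, "ry": 0, "rz": 0, "claw": 1},
```

Emit:
step_arm(
  plan=[
    {"dx": 0.042, "dy": 0.028, "dz": 0, "rx": 0, "ry": 0, "rz": 0, "claw": 1},
    {"dx": 0.04, "dy": 0.032, "dz": 0, "rx": 0, "ry": 0, "rz": 0, "claw": 1},
    {"dx": 0.037, "dy": 0.035, "dz": 0, "rx": 0, "ry": 0, "rz": 0, "claw": 1},
    {"dx": 0.033, "dy": 0.039, "dz": 0, "rx": 0, "ry": 0, "rz": 0, "claw": 1},
    {"dx": 0.029, "dy": 0.041, "dz": 0, "rx": 0, "ry": 0, "rz": 0, "claw": 1},
    {"dx": 0.026, "dy": 0.044, "dz": 0, "rx": 0, "ry": 0, "rz": 0, "claw": 1},
    {"dx": 0.021, "dy": 0.046, "dz": 0, "rx": 0, "ry": 0, "rz": 0, "claw": 1},
    {"dx": 0.017, "dy": 0.048, "dz": 0, "rx": 0, "ry": 0, "rz": 0, "claw": 1},
    {"dx": 0.013, "dy": 0.049, "dz": 0, "rx": 0, "ry": 0, "rz": 0, "claw": 1},
    {"dx": 0.006, "dy": 0.036, "dz": 0, "rx": 0, "ry": 0, "rz": 0, "claw": 1},
  ],
)

```text
time_s: 10.0
ee_pos: [0.5978, -0.0259, 0.1876]
eef_rot: [-3.14, -0.44, -0.115]
force: [4.5, 9.0, 3.1]
grip_width: 0.0255
grip_force: 20.0
```

Emit:
step_arm(
  plan=[
    {"dx": 0, "dy": 0, "dz": 0, "rx": 0, "ry": 0, "rz": 0, "claw": 1},
  ],
)

```text
time_s: 10.1
ee_pos: [0.5978, -0.0263, 0.1876]
eef_rot: [-3.14, -0.44, -0.115]
force: [4.8, 4.9, 1.9]
grip_width: 0.0254
grip_force: 20.0
```

```bash
cat >> h.py <<'E'
def gapmm(w,P,R):
    xs,m,p=gap(w,P,R); a=m.mean(0); b=p.mean(0).max(1)
    G=np.gradient
    rd=a[:,0]-2*a[:,1]; i=np.argmax(a[:,0]*(a[:,1]<.28*a[:,0])*1.0); x=xs*1e3
    for k in range(240,len(xs),5): print(x[k].round(1),a[k].astype(int),int(b[k]),end=" | " if k%20 else "\n")
E
python3 - <<'E'
from h import *; import pickle
a,P,R=crank()
w,P,R=wcam(); pickle.dump((w,P,R),open("w6.pkl","wb")); gapmm(w,P,R)
px=proj(w,P,R,(Of+Rf@np.array([.104,.064,.081]))); u,v=px[0].astype(int); v0=max(0,v-40); u0=u-50
s=w["img"][v0:v0+75,u0:u0+100,::-1]; print(u0,v0); cv2.imwrite("pics/w6c.png",cv2.resize(s,None,fx=8,fy=8,interpolation=cv2.INTER_CUBIC))
E
```

```text
t 10.1 a 7.61 r 55.3 up 9.3 F tan(ccw+) 4.76 rad 5.3 ax -0.02 grip 0.02544493191464223 19.99474436044693
93.0 [86 88 87] 221
93.5 [85 87 86] 221 | 94.0 [85 87 86] 221 | 94.5 [85 87 85] 221 | 95.0 [86 87 86] 221
95.5 [88 90 88] 220 | 96.0 [90 92 90] 218 | 96.5 [90 92 90] 216 | 97.0 [90 92 90] 215
97.5 [91 93 92] 214 | 98.0 [93 95 93] 214 | 98.5 [93 95 93] 214 | 99.0 [92 95 93] 217
99.5 [93 95 93] 219 | 100.0 [93 95 94] 221 | 100.5 [92 91 90] 221 | 101.0 [89 81 80] 200
101.5 [89 70 69] 116 | 102.0 [107  55  53] 32 | 102.5 [125  40  38] 21 | 103.0 [157  35  31] 22
103.5 [191  31  27] 30 | 104.0 [211  33  28] 37 | 104.5 [223  39  34] 42 | 105.0 [226  45  40] 44
105.5 [215  51  46] 47 | 106.0 [200  59  54] 77 | 106.5 [155  74  71] 107 | 107.0 [108  89  87] 145
107.5 [96 92 91] 183 | 108.0 [92 94 93] 207 | 108.5 [91 94 94] 223 | 109.0 [91 95 94] 231
109.5 [91 95 94] 231 | 110.0 [91 95 94] 231 | 110.5 [91 96 94] 231 | 111.0 [91 95 94] 231
111.5 [91 95 94] 231 | 112.0 [90 95 94] 231 | 112.5 [90 95 94] 231 | 113.0 [90 95 93] 232
113.5 [90 95 94] 232 | 114.0 [90 96 94] 231 | 114.5 [90 95 94] 232 | 115.0 [90 95 93] 232
115.5 [90 95 94] 233 | 210 81
```

View pics/w6c.png

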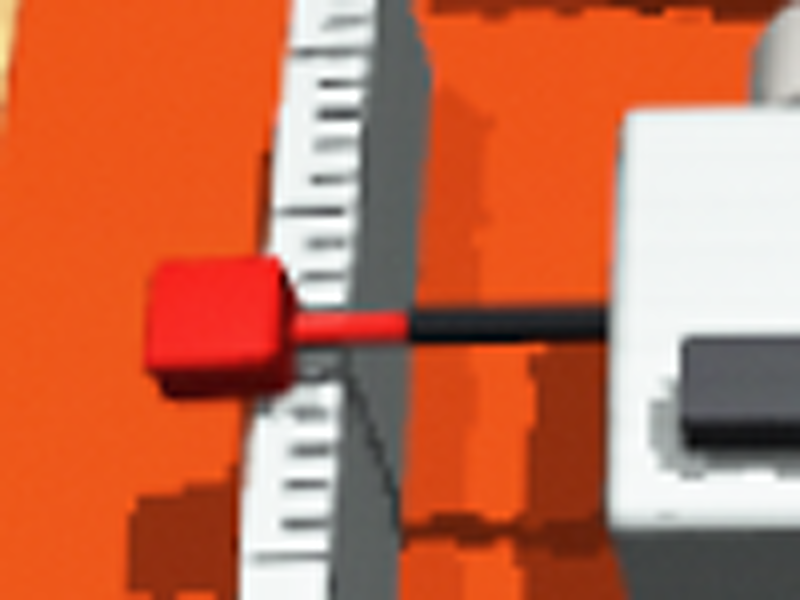

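The pointer (crop y≈325) and the red line (y≈327) are aligned within about 0.2 mm. Now I feel the play counter-clockwise.

```bash
python3 - <<'E'
from h import *
a,P,R=crank(); r=np.radians; arc(r(7.7),r(24.2),6,P,R); print(); arc(r(24.2),r(84.2),24,P,R)
E
```

```text
t 10.15 a 7.68 r 55.3 up 9.3 F tan(ccw+) 5.89 rad 4.27 ax -0.19 grip 0.025955756776732515 19.99463975429535
{"dx": -0.004, "dy": -0.026, "dz": -0.000, "rx": 0, "ry": 0, "rz": 0, "claw": 1},
{"dx": -0.005, "dy": -0.026, "dz": -0.000, "rx": 0, "ry": 0, "rz": 0, "claw": 1},
{"dx": -0.007, "dy": -0.026, "dz": -0.000, "rx": 0, "ry": 0, "rz": 0, "claw": 1},
{"dx": -0.008, "dy": -0.025, "dz": -0.000, "rx": 0, "ry": 0, "rz": 0, "claw": 1},
{"dx": -0.009, "dy": -0.025, "dz": -0.000, "rx": 0, "ry": 0, "rz": 0, "claw": 1},
{"dx": -0.010, "dy": -0.024, "dz": -0.000, "rx": 0, "ry": 0, "rz": 0, "claw": 1},

{"dx": -0.010, "dy": -0.022, "dz": -0.000, "rx": 0, "ry": 0, "rz": 0, "claw": 1},
{"dx": -0.011, "dy": -0.021, "dz": -0.000, "rx": 0, "ry": 0, "rz": 0, "claw": 1},
{"dx": -0.012, "dy": -0.021, "dz": -0.000, "rx": 0, "ry": 0, "rz": 0, "claw": 1},
{"dx": -0.013, "dy": -0.020, "dz": -0.000, "rx": 0, "ry": 0, "rz": 0, "claw": 1},
{"dx": -0.014, "dy": -0.020, "dz": -0.000, "rx": 0, "ry": 0, "rz": 0, "claw": 1},
{"dx": -0.015, "dy": -0.019, "dz": -0.000, "rx": 0, "ry": 0, "rz": 0, "claw": 1},
{"dx": 
[... 768 characters left out ...]
.000, "rx": 0, "ry": 0, "rz": 0, "claw": 1},
{"dx": -0.022, "dy": -0.010, "dz": -0.000, "rx": 0, "ry": 0, "rz": 0, "claw": 1},
{"dx": -0.022, "dy": -0.009, "dz": -0.000, "rx": 0, "ry": 0, "rz": 0, "claw": 1},
{"dx": -0.023, "dy": -0.008, "dz": -0.000, "rx": 0, "ry": 0, "rz": 0, "claw": 1},
{"dx": -0.023, "dy": -0.007, "dz": -0.000, "rx": 0, "ry": 0, "rz": 0, "claw": 1},
{"dx": -0.023, "dy": -0.006, "dz": -0.000, "rx": 0, "ry": 0, "rz": 0, "claw": 1},
{"dx": -0.023, "dy": -0.005, "dz": -0.000, "rx": 0, "ry": 0, "rz": 0, "claw": 1},
{"dx": -0.024, "dy": -0.004, "dz": -0.000, "rx": 0, "ry": 0, "rz": 0, "claw": 1},
{"dx": -0.024, "dy": -0.003, "dz": -0.000, "rx": 0, "ry": 0, "rz": 0, "claw": 1},
```

Emit:
step_arm(
  plan=[
    {"dx": -0.004, "dy": -0.026, "dz": 0, "rx": 0, "ry": 0, "rz": 0, "claw": 1},
    {"dx": -0.005, "dy": -0.026, "dz": 0, "rx": 0, "ry": 0, "rz": 0, "claw": 1},
    {"dx": -0.007, "dy": -0.026, "dz": 0, "rx": 0, "ry": 0, "rz": 0, "claw": 1},
    {"dx": -0.008, "dy": -0.025, "dz": 0, "rx": 0, "ry": 0, "rz": 0, "claw": 1},
  ],
)

```text
time_s: 10.55
ee_pos: [0.5967, -0.0158, 0.1864]
eef_rot: [3.141, -0.439, -0.114]
force: [4.7, 0.4, 3.2]
grip_width: 0.0257
grip_force: 20.0
```

Emit:
step_arm(
  plan=[
    {"dx": -0.009, "dy": -0.025, "dz": 0, "rx": 0, "ry": 0, "rz": 0, "claw": 1},
    {"dx": -0.01, "dy": -0.024, "dz": 0, "rx": 0, "ry": 0, "rz": 0, "claw": 1},
  ],
)

```text
time_s: 10.75
ee_pos: [0.5955, -0.0106, 0.1855]
eef_rot: [3.141, -0.439, -0.114]
force: [4.6, 1.3, 4.8]
grip_width: 0.0257
grip_force: 20.0
```

```bash
python3 -c "
from h import *
crank()"
```

```text
t 10.75 a 24.31 r 55.2 up 9.1 F tan(ccw+) -0.85 rad 6.24 ax 2.47 grip 0.025654892257094043 19.994965195655823
```

Emit:
step_arm(
  plan=[
    {"dx": -0.01, "dy": -0.022, "dz": 0, "rx": 0, "ry": 0, "rz": 0, "claw": 1},
    {"dx": -0.011, "dy": -0.021, "dz": 0, "rx": 0, "ry": 0, "rz": 0, "claw": 1},
  ],
)

```text
time_s: 10.95
ee_pos: [0.594, -0.006, 0.1845]
eef_rot: [3.141, -0.439, -0.114]
force: [4.4, 1.5, 5.6]
grip_width: 0.0257
grip_force: 20.0
```

```bash
python3 -c "
from h import *
crank()"
```

```text
t 10.95 a 29.36 r 55.2 up 9.1 F tan(ccw+) -1.34 rad 6.34 ax 3.27 grip 0.025689982253944345 19.995316565036774
```

Emit:
step_arm(
  plan=[
    {"dx": -0.012, "dy": -0.021, "dz": 0, "rx": 0, "ry": 0, "rz": 0, "claw": 1},
    {"dx": -0.013, "dy": -0.02, "dz": 0, "rx": 0, "ry": 0, "rz": 0, "claw": 1},
  ],
)

```text
time_s: 11.15
ee_pos: [0.5922, -0.0017, 0.1834]
eef_rot: [3.141, -0.438, -0.114]
force: [2.9, 2.6, 4.3]
grip_width: 0.0254
grip_force: 20.0
```

```bash
python3 -c "
from h import *
crank()"
```

```text
t 11.15 a 34.42 r 55.2 up 9.0 F tan(ccw+) 0.05 rad 5.05 ax 2.86 grip 0.025351693145491003 19.995410442352295
```

Emit:
step_arm(
  plan=[
    {"dx": -0.014, "dy": -0.02, "dz": 0, "rx": 0, "ry": 0, "rz": 0, "claw": 1},
    {"dx": -0.015, "dy": -0.019, "dz": 0, "rx": 0, "ry": 0, "rz": 0, "claw": 1},
  ],
)

```text
time_s: 11.35
ee_pos: [0.59, 0.0023, 0.1822]
eef_rot: [3.141, -0.439, -0.114]
force: [4.2, -3.6, 4.7]
grip_width: 0.0259
grip_force: 20.0
```

```bash
python3 -c "
from h import *
crank()"
```

```text
t 11.35 a 39.33 r 55.1 up 9.0 F tan(ccw+) -6.27 rad 2.76 ax 2.38 grip 0.02588487219407113 20.003529489040375
```

Contact felt between 34.4° and 39.3°. Back off 4° and re-approach in 1° steps.

```bash
python3 -c "
from h import *
r=np.radians
a,P,R=crank(); arc(r(39.2),r(35.2),2,P,R); arc(r(35.2),r(41.2),6,P,R)"
```

```text
t 11.35 a 39.33 r 55.1 up 9.0 F tan(ccw+) -6.27 rad 2.76 ax 2.38 grip 0.02588487219407113 20.003529489040375
{"dx": 0.012, "dy": 0.015, "dz": 0.000, "rx": 0, "ry": 0, "rz": 0, "claw": 1},
{"dx": 0.011, "dy": 0.015, "dz": 0.000, "rx": 0, "ry": 0, "rz": 0, "claw": 1},
{"dx": -0.006, "dy": -0.008, "dz": -0.000, "rx": 0, "ry": 0, "rz": 0, "claw": 1},
{"dx": -0.006, "dy": -0.008, "dz": -0.000, "rx": 0, "ry": 0, "rz": 0, "claw": 1},
{"dx": -0.006, "dy": -0.008, "dz": -0.000, "rx": 0, "ry": 0, "rz": 0, "claw": 1},
{"dx": -0.006, "dy": -0.007, "dz": -0.000, "rx": 0, "ry": 0, "rz": 0, "claw": 1},
{"dx": -0.006, "dy": -0.007, "dz": -0.000, "rx": 0, "ry": 0, "rz": 0, "claw": 1},
{"dx": -0.006, "dy": -0.007, "dz": -0.000, "rx": 0, "ry": 0, "rz": 0, "claw": 1},
```

Emit:
step_arm(
  plan=[
    {"dx": 0.012, "dy": 0.015, "dz": 0, "rx": 0, "ry": 0, "rz": 0, "claw": 1},
    {"dx": 0.011, "dy": 0.015, "dz": 0, "rx": 0, "ry": 0, "rz": 0, "claw": 1},
    {"dx": -0.006, "dy": -0.008, "dz": 0, "rx": 0, "ry": 0, "rz": 0, "claw": 1},
    {"dx": 0, "dy": 0, "dz": 0, "rx": 0, "ry": 0, "rz": 0, "claw": 1},
  ],
)

```text
time_s: 11.75
ee_pos: [0.5912, 0.0001, 0.1828]
eef_rot: [3.141, -0.438, -0.114]
force: [2.2, 2.5, 5.3]
grip_width: 0.0256
grip_force: 20.0
```

```bash
python3 -c "
from h import *
crank()"
```

```text
t 11.75 a 36.62 r 55.0 up 9.0 F tan(ccw+) -0.18 rad 4.76 ax 3.99 grip 0.025633445992556788 20.00078111886978
```

Emit:
step_arm(
  plan=[
    {"dx": -0.006, "dy": -0.008, "dz": 0, "rx": 0, "ry": 0, "rz": 0, "claw": 1},
    {"dx": 0, "dy": 0, "dz": 0, "rx": 0, "ry": 0, "rz": 0, "claw": 1},
  ],
)

```text
time_s: 11.95
ee_pos: [0.5907, 0.001, 0.1825]
eef_rot: [3.141, -0.438, -0.114]
force: [2.9, 2.8, 5.7]
grip_width: 0.0252
grip_force: 20.0
```

```bash
python3 -c "
from h import *
crank()"
```

```text
t 11.95 a 37.73 r 55.0 up 9.0 F tan(ccw+) -0.5 rad 5.66 ax 4.06 grip 0.025246298188776353 20.00079721212387
```

Emit:
step_arm(
  plan=[
    {"dx": -0.006, "dy": -0.008, "dz": 0, "rx": 0, "ry": 0, "rz": 0, "claw": 1},
    {"dx": 0, "dy": 0, "dz": 0, "rx": 0, "ry": 0, "rz": 0, "claw": 1},
  ],
)

```text
time_s: 12.15
ee_pos: [0.5903, 0.0018, 0.1823]
eef_rot: [3.141, -0.438, -0.114]
force: [2.7, 1.8, 4.7]
grip_width: 0.0256
grip_force: 20.0
```

```bash
python3 -c "
from h import *
crank()"
```

```text
t 12.15 a 38.67 r 55.1 up 9.0 F tan(ccw+) -1.03 rad 4.63 ax 3.21 grip 0.025552084203410316 20.000541508197784
```

Emit:
step_arm(
  plan=[
    {"dx": -0.006, "dy": -0.007, "dz": 0, "rx": 0, "ry": 0, "rz": 0, "claw": 1},
    {"dx": 0, "dy": 0, "dz": 0, "rx": 0, "ry": 0, "rz": 0, "claw": 1},
  ],
)

```text
time_s: 12.35
ee_pos: [0.59, 0.0022, 0.1822]
eef_rot: [3.141, -0.439, -0.114]
force: [4.3, -0.4, 5.3]
grip_width: 0.0257
grip_force: 20.0
```

```bash
python3 -c "
from h import *
crank()"
```

```text
t 12.35 a 39.24 r 55.0 up 9.0 F tan(ccw+) -3.8 rad 4.83 ax 2.96 grip 0.025704920179257282 20.000909864902496
```

Counter-clockwise end ≈ 39.0°, slide not moved. Now the clockwise end.

```bash
python3 -c "
from h import *
r=np.radians
a,P,R=crank(); arc(r(39.2),r(11.2),8,P,R); arc(r(11.2),r(6.2),5,P,R)"
```

```text
t 12.35 a 39.24 r 55.0 up 9.0 F tan(ccw+) -3.8 rad 4.83 ax 2.96 grip 0.025704920179257282 20.000909864902496
{"dx": 0.020, "dy": 0.027, "dz": 0.000, "rx": 0, "ry": 0, "rz": 0, "claw": 1},
{"dx": 0.019, "dy": 0.028, "dz": 0.000, "rx": 0, "ry": 0, "rz": 0, "claw": 1},
{"dx": 0.017, "dy": 0.029, "dz": 0.000, "rx": 0, "ry": 0, "rz": 0, "claw": 1},
{"dx": 0.015, "dy": 0.030, "dz": 0.000, "rx": 0, "ry": 0, "rz": 0, "claw": 1},
{"dx": 0.013, "dy": 0.031, "dz": 0.000, "rx": 0, "ry": 0, "rz": 0, "claw": 1},
{"dx": 0.011, "dy": 0.032, "dz": 0.000, "rx": 0, "ry": 0, "rz": 0, "claw": 1},
{"dx": 0.010, "dy": 0.032, "dz": 0.000, "rx": 0, "ry": 0, "rz": 0, "claw": 1},
{"dx": 0.008, "dy": 0.033, "dz": 0.000, "rx": 0, "ry": 0, "rz": 0, "claw": 1},
{"dx": 0.002, "dy": 0.009, "dz": 0.000, "rx": 0, "ry": 0, "rz": 0, "claw": 1},
{"dx": 0.002, "dy": 0.009, "dz": 0.000, "rx": 0, "ry": 0, "rz": 0, "claw": 1},
{"dx": 0.001, "dy": 0.009, "dz": 0.000, "rx": 0, "ry": 0, "rz": 0, "claw": 1},
{"dx": 0.001, "dy": 0.010, "dz": 0.000, "rx": 0, "ry": 0, "rz": 0, "claw": 1},
{"dx": 0.001, "dy": 0.010, "dz": 0.000, "rx": 0, "ry": 0, "rz": 0, "claw": 1},
```

Emit:
step_arm(
  plan=[
    {"dx": 0.02, "dy": 0.027, "dz": 0, "rx": 0, "ry": 0, "rz": 0, "claw": 1},
    {"dx": 0.019, "dy": 0.028, "dz": 0, "rx": 0, "ry": 0, "rz": 0, "claw": 1},
    {"dx": 0.017, "dy": 0.029, "dz": 0, "rx": 0, "ry": 0, "rz": 0, "claw": 1},
    {"dx": 0.015, "dy": 0.03, "dz": 0, "rx": 0, "ry": 0, "rz": 0, "claw": 1},
    {"dx": 0.013, "dy": 0.031, "dz": 0, "rx": 0, "ry": 0, "rz": 0, "claw": 1},
    {"dx": 0.011, "dy": 0.032, "dz": 0, "rx": 0, "ry": 0, "rz": 0, "claw": 1},
    {"dx": 0.01, "dy": 0.032, "dz": 0, "rx": 0, "ry": 0, "rz": 0, "claw": 1},
    {"dx": 0.008, "dy": 0.033, "dz": 0, "rx": 0, "ry": 0, "rz": 0, "claw": 1},
    {"dx": 0, "dy": 0, "dz": 0, "rx": 0, "ry": 0, "rz": 0, "claw": 1},
  ],
)

```text
time_s: 13.25
ee_pos: [0.5976, -0.0231, 0.1872]
eef_rot: [3.141, -0.439, -0.114]
force: [4.8, -0.2, 6.4]
grip_width: 0.0258
grip_force: 20.0
```

```bash
python3 -c "
from h import *
crank()"
```

```text
t 13.25 a 11.0 r 55.1 up 9.1 F tan(ccw+) -1.06 rad 7.01 ax 3.81 grip 0.025757471967351345 20.00047892332077
```

Emit:
step_arm(
  plan=[
    {"dx": 0.002, "dy": 0.009, "dz": 0, "rx": 0, "ry": 0, "rz": 0, "claw": 1},
    {"dx": 0, "dy": 0, "dz": 0, "rx": 0, "ry": 0, "rz": 0, "claw": 1},
  ],
)

```text
time_s: 13.45
ee_pos: [0.5976, -0.0238, 0.1872]
eef_rot: [3.141, -0.439, -0.114]
force: [4.3, 0.8, 5.4]
grip_width: 0.0254
grip_force: 20.0
```

```bash
python3 -c "
from h import *
crank()"
```

```text
t 13.45 a 10.27 r 55.1 up 9.1 F tan(ccw+) 0.21 rad 6.17 ax 3.13 grip 0.02543674896440925 20.00078022480011
```

Emit:
step_arm(
  plan=[
    {"dx": 0.002, "dy": 0.009, "dz": 0, "rx": 0, "ry": 0, "rz": 0, "claw": 1},
    {"dx": 0, "dy": 0, "dz": 0, "rx": 0, "ry": 0, "rz": 0, "claw": 1},
  ],
)

```text
time_s: 13.65
ee_pos: [0.5977, -0.0246, 0.1873]
eef_rot: [3.141, -0.439, -0.114]
force: [4.4, 0.9, 5.3]
grip_width: 0.0255
grip_force: 20.0
```

```bash
python3 -c "
from h import *
crank()"
```

```text
t 13.65 a 9.38 r 55.2 up 9.1 F tan(ccw+) 0.36 rad 6.31 ax 3.02 grip 0.025518005496044823 20.001019835472107
```

Emit:
step_arm(
  plan=[
    {"dx": 0.001, "dy": 0.009, "dz": 0, "rx": 0, "ry": 0, "rz": 0, "claw": 1},
    {"dx": 0, "dy": 0, "dz": 0, "rx": 0, "ry": 0, "rz": 0, "claw": 1},
  ],
)

```text
time_s: 13.85
ee_pos: [0.5977, -0.0255, 0.1873]
eef_rot: [3.141, -0.439, -0.114]
force: [3.9, 1.8, 6.2]
grip_width: 0.0257
grip_force: 20.0
```

```bash
python3 -c "
from h import *
r=np.radians
a,P,R=crank(); arc(a,r(23.4),6,P,R)"
```

```text
t 13.85 a 8.51 r 55.1 up 9.1 F tan(ccw+) 1.28 rad 6.22 ax 4.1 grip 0.025682886636627173 20.00141143798828
{"dx": -0.004, "dy": -0.023, "dz": -0.000, "rx": 0, "ry": 0, "rz": 0, "claw": 1},
{"dx": -0.005, "dy": -0.023, "dz": -0.000, "rx": 0, "ry": 0, "rz": 0, "claw": 1},
{"dx": -0.006, "dy": -0.023, "dz": -0.000, "rx": 0, "ry": 0, "rz": 0, "claw": 1},
{"dx": -0.007, "dy": -0.023, "dz": -0.000, "rx": 0, "ry": 0, "rz": 0, "claw": 1},
{"dx": -0.008, "dy": -0.022, "dz": -0.000, "rx": 0, "ry": 0, "rz": 0, "claw": 1},
{"dx": -0.009, "dy": -0.022, "dz": -0.000, "rx": 0, "ry": 0, "rz": 0, "claw": 1},
```

Play runs from about 8.0° to 39.0°; middle ≈ 23.5°. Move there, open, back off along the axis.

Emit:
step_arm(
  plan=[
    {"dx": -0.004, "dy": -0.023, "dz": 0, "rx": 0, "ry": 0, "rz": 0, "claw": 1},
    {"dx": -0.005, "dy": -0.023, "dz": 0, "rx": 0, "ry": 0, "rz": 0, "claw": 1},
    {"dx": -0.006, "dy": -0.023, "dz": 0, "rx": 0, "ry": 0, "rz": 0, "claw": 1},
    {"dx": -0.007, "dy": -0.023, "dz": 0, "rx": 0, "ry": 0, "rz": 0, "claw": 1},
    {"dx": -0.008, "dy": -0.022, "dz": 0, "rx": 0, "ry": 0, "rz": 0, "claw": 1},
    {"dx": -0.009, "dy": -0.022, "dz": 0, "rx": 0, "ry": 0, "rz": 0, "claw": 1},
    {"dx": 0, "dy": 0, "dz": 0, "rx": 0, "ry": 0, "rz": 0, "claw": 1},
    {"dx": 0, "dy": 0, "dz": 0, "rx": 0, "ry": 0, "rz": 0, "claw": 1},
  ],
)

```text
time_s: 14.65
ee_pos: [0.5956, -0.0113, 0.1856]
eef_rot: [-3.142, -0.439, -0.114]
force: [3.9, 3.1, 5.4]
grip_width: 0.0259
grip_force: 20.0
```

```bash
python3 -c "
from h import *
crank()"
```

```text
t 14.65 a 23.51 r 55.1 up 9.1 F tan(ccw+) 1.02 rad 6.44 ax 3.35 grip 0.025914420387127865 20.00168949365616
```

Emit:
step_arm(
  plan=[
    {"dx": 0, "dy": 0, "dz": 0, "rx": 0, "ry": 0, "rz": 0, "claw": 0.5},
    {"dx": 0, "dy": 0, "dz": 0, "rx": 0, "ry": 0, "rz": 0, "claw": 0.3},
    {"dx": 0, "dy": 0, "dz": 0, "rx": 0, "ry": 0, "rz": 0, "claw": 0.2},
    {"dx": 0, "dy": 0, "dz": 0, "rx": 0, "ry": 0, "rz": 0, "claw": 0},
    {"dx": 0, "dy": 0, "dz": 0, "rx": 0, "ry": 0, "rz": 0, "claw": 0},
    {"dx": 0, "dy": 0, "dz": 0, "rx": 0, "ry": 0, "rz": 0, "claw": 0},
    {"dx": 0, "dy": 0, "dz": 0, "rx": 0, "ry": 0, "rz": 0, "claw": 0},
  ],
)

```text
time_s: 15.35
ee_pos: [0.5955, -0.0118, 0.1853]
eef_rot: [3.141, -0.438, -0.114]
force: [0.4, 0.4, 0.3]
grip_width: 0.0783
grip_force: 0.0
```

```bash
python3 - <<'E'
from h import *; import pickle
crank()
w,P,R=wcam(); print(handle_angle(w,P,R)); pickle.dump((w,P,R),open("w7.pkl","wb")); gapmm(w,P,R)
E
```

```text
t 15.35 a 23.11 r 54.7 up 8.9 F tan(ccw+) 0.24 rad 0.54 ax 0.13 grip 0.07831839435703516 0.0
(np.float64(0.8313626126126126), np.float64(23.0))
93.0 [117  87  74] 206
93.5 [118  87  75] 206 | 94.0 [118  87  75] 206 | 94.5 [118  87  75] 206 | 95.0 [119  87  75] 206
95.5 [120  88  76] 206 | 96.0 [120  88  76] 206 | 96.5 [121  89  76] 206 | 97.0 [122  89  77] 206
97.5 [123  90  77] 206 | 98.0 [123  90  77] 208 | 98.5 [124  90  77] 210 | 99.0 [124  90  77] 212
99.5 [125  90  77] 213 | 100.0 [125  90  77] 209 | 100.5 [121  83  71] 198 | 101.0 [114  72  61] 174
101.5 [111  60  51] 113 | 102.0 [111  46  39] 55 | 102.5 [118  35  29] 36 | 103.0 [152  31  27] 20
103.5 [186  28  25] 28 | 104.0 [207  34  29] 39 | 104.5 [226  40  35] 43 | 105.0 [230  44  39] 44
105.5 [228  48  43] 47 | 106.0 [208  58  51] 64 | 106.5 [159  74  65] 85 | 107.0 [114  88  78] 139
107.5 [118  89  78] 196 | 108.0 [122  90  78] 219 | 108.5 [122  90  78] 232 | 109.0 [122  91  78] 238
109.5 [123  90  77] 238 | 110.0 [123  90  77] 238 | 110.5 [123  90  77] 238 | 111.0 [123  90  77] 237
111.5 [124  90  77] 237 | 112.0 [123  90  77] 238 | 112.5 [122  90  78] 238 | 113.0 [121  90  78] 238
113.5 [120  91  78] 237 | 114.0 [120  91  79] 238 | 114.5 [120  91  79] 238 | 115.0 [120  91  79] 238
115.5 [119  90  78] 237 |
```

Handle stays at about 23° and the pointer is unchanged. Retreat along the axis.

Emit:
step_arm(
  plan=[
    {"dx": 0, "dy": 0, "dz": -0.15, "rx": 0, "ry": 0, "rz": 0, "claw": 0},
    {"dx": 0, "dy": 0, "dz": -0.25, "rx": 0, "ry": 0, "rz": 0, "claw": 0},
    {"dx": 0, "dy": 0, "dz": -0.25, "rx": 0, "ry": 0, "rz": 0, "claw": 0},
    {"dx": 0, "dy": 0, "dz": -0.25, "rx": 0, "ry": 0, "rz": 0, "claw": 0},
    {"dx": 0, "dy": 0, "dz": -0.2, "rx": 0, "ry": 0, "rz": 0, "claw": 0},
    {"dx": 0, "dy": 0, "dz": 0, "rx": 0, "ry": 0, "rz": 0, "claw": 0},
  ],
)

```text
time_s: 16.0
ee_pos: [0.5491, -0.0063, 0.2887]
eef_rot: [3.141, -0.444, -0.114]
force: [0.4, 0.4, -0.1]
grip_width: 0.0938
grip_force: 0.0
```

```bash
python3 - <<'E'
from h import *
w,P,R=wcam(); print(handle_angle(w,P,R)); cv2.imwrite("pics/w8.png",cv2.resize(w["img"][60:280,180:440,::-1],None,fx=2.6,fy=2.6,interpolation=cv2.INTER_CUBIC))
E
```

```text
(np.float64(0.8261617900172117), np.float64(22.0))
```

View pics/w8.png

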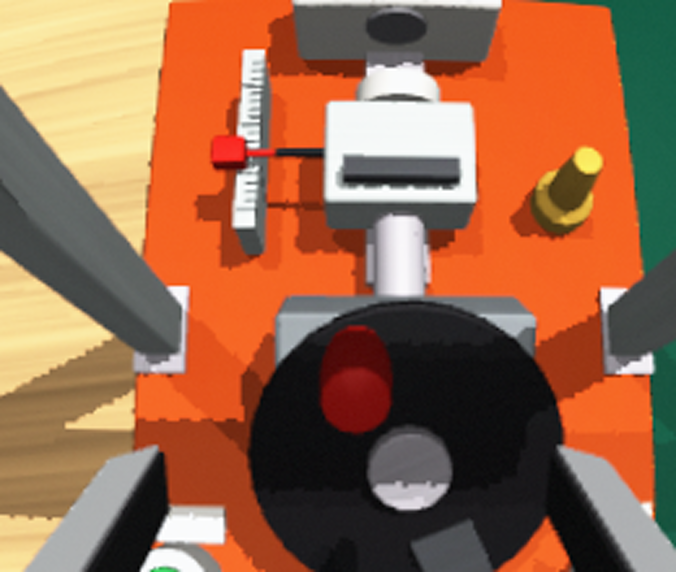

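The pointer (crop 300,153) is in line with the red mark (260,153). The handle is free at about 23°, the adaptor stands as before, and the gripper is clear. Handing in.

```bash
python3 -c "
from station import hand_in
print(hand_in())"
```

```text
the job is handed in; nothing more can be done
None
```

I cranked the pointer to the red mark (within about 0.3 mm in the wrist images), left the handle at about 23°, the middle of its play (8° to 39°), backed the gripper clear and handed in at 16 s; the judge returned no verdict.

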